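# Tighten the slack hold-down nut of the button press with the adjustable wrench

### The arm

A 6-joint arm with a two-finger parallel gripper is mounted at the origin on the work surface. World frame = base frame: x ahead of the robot, y to its left, z up, the work surface at z = 0. Lengths are in m, angles in rad, forces in N, time in s.
With the tool pointing down it reaches from about 0.25 to 0.775 m from the base axis. Payload 8.9 kg.
Tool frame: the origin (TCP) lies at the very end of the fingers, on their centre line; the grasp point (between the pads) lies 19 mm behind it; x points along the fingers, z is the direction in which the jaws open and shut, and the axes are right-handed (so a half turn about x gives the same grasp; the last joint's range is limited). The gripper opens to 85 mm and grips with 20 to 120 N. Pads are 22 mm wide; open, the fingers measure 114 mm over their backs; the gripper's body (76 mm by 85 mm) begins 54 mm behind the grasp point. The pads swing forward as they close: fully open they stand 13 mm farther back than shut.
Start: joints at [-1.32, 0.291, -0.153, 1.127, 0, 1.431], TCP at [0.2, -0.486, 0.231] pointing down, gripper open.
Joint ranges: [-2.52, 2.52], [-0.91, 1.74], [-1.3, 1.37], [-1.96, 2.02], [-1.52, 1.47], [-3.14, 3.14]. Speed limits (rad/s): [2.22, 2.22, 2.79, 3.14, 3.14, 3.14].

### API

Orientations are given as a unit quaternion [x, y, z, w].
In Python, from plant import bot gives the robot as it stands. The module is installed in compiled form; this text tells all that it offers.
- The arm moves only by the shell command python3 -m crank 'ROWS' [FORCE]. ROWS is JSON, a list of rows, each a list of 3 entries, a list of its own where there are three numbers: the opening, from 0 (shut) to 1 (fully open), then the shift along the tool's x, y, z in m, then the turn about the tool's x in degrees. In form: [[jaw, [x, y, z], yaw], ...]. A call has exactly 8 rows; each row is the pose to reach, as a shift and turn from the pose measured when the call began, along the tool's axes at that moment; what a row does not reach only later rows make up. A row lasts 1/8 s, in which the tool goes at most 62.5 mm and 10.7 degrees, less where a joint would pass 70% of its speed; a pose out of reach is approached as far as the arm can. A call with a gripper value outside its range is refused whole. The fingers move at their own pace and stop on an object; FORCE is the grip in N (left out, the last holds). Time passes only in rows, so rows that repeat a pose let the fingers close, or fill a call up. It gives the time, the measured TCP pose, the force and the opening at its end, in the units of the state.
- bot.state(): the state, without advancing time (a new reading comes with each control period).
- bot.get_image(name): name is "scene" or "top" or "wrist"; returns (picture, depth): 420x560x3 uint8, blue, green, red; 420x560 float32, m along the optical axis (not along the pixel's ray), 0 where there is no reading.
- bot.get_calibration(name): a dict with "vertical_fov" (degrees; the focal length in pixels is half the picture's height over the tangent of half this angle, whatever the lens; pixels are square), "cx", "cy" (the principal point, pixels), "world_to_cam" (4x4, takes a point from world to camera coordinates); the wrist camera has in their place "T_tool_cam" (4x4, takes a point from camera to tool coordinates, whose origin is the TCP and whose axes are the tool frame's). Camera axes: x right, y up, looking along -z (the intrinsics and any distortion apply to the point x, -y, -z); pixel columns grow to the right and rows downward; lengths in m; the calibration is good to about 2 mm. The wrist camera is an equidistant fisheye: a pixel r from the principal point sees the ray r / f radians off the axis. A picture is of the moment at which its call begins: read the wrist's pose just before it. get_calibration takes no time and is no camera call.
- bot.close_job(): hands the job in, once; it reports no verdict.
The state is a dict: "time_s": time; "joint_positions": joint angles; "dq": joint speeds; "tau": joint torques, N m; "ee_pos": TCP position; "tool_rot": TCP orientation; "force": force on the tool from outside, world axes, zero at the start; "moment": the same for the moment, N m; "gripper_width": finger opening in m.
Only numpy, scipy, OpenCV 4.12 (cv2) and the standard library are available. Lean on these libraries where they do the work, as an engineer would, in place of code of your own. Each camera call takes 0.05 s, during which the arm holds its last target. There are 200 camera calls.

### The job

The hand press has worked loose on the stall: take the adjustable wrench, fit it flat round the press's one hexagon nut, set its jaws by rolling the worm (do not force the jaw by hand) until they just fit the nut, then tighten the nut clockwise (seen from above) with the wrench until it comes up hard. Then lay the wrench flat, worm side up, back on its rubber mat and let go. Touch the press and its nut with the wrench only, and leave the other things on the stall where they are.

Things in the scene. Friction and masses are not known exactly. Their poses are not given: they have to be found in the camera images.
- wrench: adjustable steel wrench, 215 mm long, 0.3 to 0.4 kg, lying worm side up. Origin: underside, mid-grip of the handle; x along the handle to the head, z up. Handle 24 mm wide, x -98 to 36 mm, its metal 3 to 12 mm above the underside; tail boss 25 mm wide, 14.5 high at x -98. Head 15 mm thick, flat below, x 25 to 105, y -13 to 54 (jaws open). Centre of mass at x about 20
- wrench_face (a point): on the fixed jaw's face, at (87.9, 16.7, 7.5) mm on the wrench, turned +22.5 deg about z: x along the jaw faces out of the mouth, y from the fixed to the movable jaw. Faces run from x -16 (throat) to 16 mm, 15 mm high; the movable one is at y = opening. A seated nut has its axis at x 0 (+-1.5), y = half its width over flats, two flats parallel to the jaws
- worm_top (a point): top line of the worm (knurled roller, 16 mm diameter, 12 long, axis along y of wrench_face), (47.1, 10.6, 17) mm on the wrench, 2 mm proud of its top face. Roll it with a shut fingertip pressed down about 8 N and dragged square to the axis, once per tip width: towards the mouth (+x of wrench_face) closes, back opens. Takes 3 to 4 N of drag; slips when the jaws grip; holds its setting
- wrench_jaw: movable jaw of the wrench, 32 x 14 x 14 mm, in the same steel; origin on its face, level with the underside; axes as wrench_face. It slides along y, driven by the worm alone; do not push it
- jaw_opening (a joint): opening between the jaw faces, in m (0 to 0.034); starts wider than the nut, 27.5 to 32.5 mm; moved only by the worm, 5 mm per turn, i.e. 1 mm for each 10 mm of drag on the worm without slip
- wrench_worm (a joint): angle of the worm in rad; opening in m = 0.029 + 0.0008 x angle; it falls as the jaws close
- press: fixed cast hand press for buttons. Origin: on the table under the nut at its front; x to its back. Steel plate 4 mm thick, x -30 to 190, y +-50 mm; grey casting on it at x 57 to 187 (foot y +-38, 22 high; column x 139 to 181; head x 65 to 183, y +-23, z 172 to 222; die at x 88); lever at the back up to z 342. Before x = 57 there is only the plate, nut and 16 mm stud (to z 26)
- nut_top (a point): centre of the nut's top, 19 mm above the table; turns with the nut, z up. Hexagon nut 24 mm across flats, 27.7 over corners, 15 high, standing on the plate (z 4 to 19); flats square to this frame's x and every 60 deg. A wrench lying round it has its head on the plate and its tail on the table, 1 to 2 deg out of level; it can be lowered over the nut from above
- press_nut (a joint): turn of the nut in rad, growing clockwise seen from above: starts slack at 0 to 0.3, comes up hard (tight) against a stop at 0.85; takes about 0.3 N m and stays where it is left
- tool_mat: black rubber mat, 260 (x) by 170 (y) by 3 mm, fixed, lying to the left or to the right of the robot; origin in the centre of its underside. The wrench starts near its middle, head towards +x of the mat, with the screwdriver beside it
- screwdriver: screwdriver, 180 mm long along its x, handle 26 mm thick at -x, lying on the rubber mat parallel to the wrench, about 60 mm from it towards -y; origin under its middle; leave it
- snap_jar: clear jar with a steel cap, 52 mm diameter, 60 mm high, standing before the press, on one side or the other within the wrench's swing; origin at the centre of its underside; leave it
- sample_card: flat paper card, 66 x 50 mm, under 1 mm thick, stuck to the table before the press on the other side from the jar; origin under its centre; the wrench may pass over it
- thread_cone: cone of pale thread, 54 mm diameter at the foot, 100 mm high, standing beside the press on its right (-y); origin at the centre of its underside; leave it
- tape_measure: black pocket tape measure, 62 x 60 x 34 mm, beside the press on its left (+y); origin under its centre; leave it
- button_tin: round aluminium tin, 87 mm diameter, 46 mm high, at the back left; origin at the centre of its underside; leave it
- yarn_ball: white ball of yarn, 76 mm diameter, 60 mm high, at the back right; origin at the centre of its underside; leave it
- ribbon_tray: fixed wooden tray of ribbon reels, 240 (x) by 130 (y) mm, 64 mm high with its reels, on the side where the mat is not; origin in the centre of its underside

How it is judged:
By the outcome, as a careful person would: the job done as asked, in the order asked, and still so for the second after the job is handed in, with the robot touching nothing.
It also fails if it takes over 69 s, if anything falls off the work surface, if the arm or the gripper's body presses on something with over 40 N, if the wrist force passes 120 N, or if a joint passes its speed limit or range.

## Working session

There is one attempt and no reset: what is moved stays moved. The work goes in short steps, Python scripts to look and compute and a shell command to move; the robot and the scene stay as the last step left them, time stands still between calls to the robot, and variables do not carry over. Pictures are saved under pics/ and viewed, about 8 in all and at most 12, crops included, and the job is handed in when it is done.

```bash
mkdir -p pics; ls; python3 - <<'E'
from plant import bot
import cv2,numpy as np
s=bot.state()
for k in s: print(k,np.round(s[k],4))
for n in("scene","top","wrist"):
    c=bot.get_calibration(n); print(n,{k:np.round(v,4).tolist() for k,v in c.items()})
    p,d=bot.get_image(n); cv2.imwrite(f"pics/{n}0.png",p); np.save(f"pics/{n}0.npy",d)
a=cv2.imread("pics/top0.png")
cv2.imwrite("pics/t0big.png",cv2.resize(a,(800,600),interpolation=cv2.INTER_CUBIC))
E
```

```text
pics
time_s 0.0
joint_positions [-1.3203  0.2913 -0.1541  1.1267  0.      1.4315]
dq [ 0.0017 -0.0016 -0.001  -0.0007  0.0009  0.0001]
tau [ 3.70000e-03 -5.37147e+01  3.31370e+01  1.60000e-02  1.00000e-04
  0.00000e+00]
ee_pos [ 0.1994 -0.4852  0.2307]
tool_rot [ 0.394   0.5877 -0.3934  0.587 ]
force [ 0.5099 -1.0109  0.3134]
moment [-0.0121 -0.007  -0.0392]
gripper_width 0.0852
scene {'vertical_fov': 56.0426, 'cx': 277.7941, 'cy': 217.7357, 'world_to_cam': [[0.0848, 0.9962, 0.0203, -0.0406], [-0.6154, 0.0364, 0.7874, 0.3196], [0.7836, -0.0792, 0.6161, -1.5978], [0.0, 0.0, 0.0, 1.0]]}
top {'vertical_fov': 52.2281, 'cx': 285.2683, 'cy': 208.286, 'world_to_cam': [[-0.0183, -0.9996, -0.0196, 0.0096], [0.995, -0.0201, 0.0979, -0.5798], [-0.0982, -0.0177, 0.995, -1.1327], [0.0, 0.0, 0.0, 1.0]]}
wrist {'vertical_fov': 65.7065, 'cx': 281.9748, 'cy': 209.3316, 'T_tool_cam': [[0.0007, 0.3014, -0.9535, -0.143], [-0.0005, 0.9535, 0.3014, 0.0766], [1.0, 0.0003, 0.0009, -0.0001], [0.0, 0.0, 0.0, 1.0]]}
```

View pics/t0big.png

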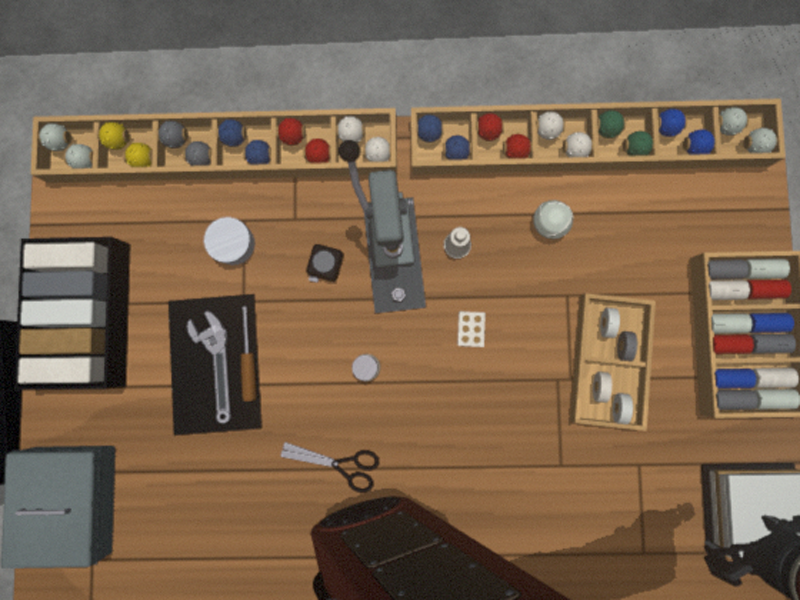

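```bash
cat > h.py <<'E'
import numpy as np, cv2
from plant import bot
from scipy.spatial.transform import Rotation as R
def ray(name,px,T=None):
    """px (u,v) original pixels -> origin, unit dir in world; T = tool pose 4x4 for wrist"""
    c=bot.get_calibration(name); f=210/np.tan(np.radians(c["vertical_fov"])/2)
    u=(px[0]-c["cx"])/f; v=(px[1]-c["cy"])/f
    if name=="wrist":
        r=np.hypot(u,v)+1e-12; d=np.array([np.sin(r)*u/r,-np.sin(r)*v/r,-np.cos(r)]); M=T@c["T_tool_cam"]
    else:
        d=np.array([u,-v,-1]); M=np.linalg.inv(c["world_to_cam"])
    d=M[:3,:3]@d; return M[:3,3],d/np.linalg.norm(d)
def onz(name,px,z,T=None):
    o,d=ray(name,px,T); return o+d*(z-o[2])/d[2]
def cross(r1,r2):
    (a,u),(b,v)=r1,r2; t=np.linalg.lstsq(np.c_[u,-v],b-a,rcond=None)[0]
    p,q=a+t[0]*u,b+t[1]*v; return (p+q)/2,np.linalg.norm(p-q)
def pose():
    s=bot.state(); T=np.eye(4); T[:3,:3]=R.from_quat(s["tool_rot"]).as_matrix(); T[:3,3]=s["ee_pos"]; return T
def proj(name,P,T=None):
    c=bot.get_calibration(name); f=210/np.tan(np.radians(c["vertical_fov"])/2)
    W=c["world_to_cam"] if name!="wrist" else np.linalg.inv(T@c["T_tool_cam"])
    p=np.asarray(W)[:3,:3]@P+np.asarray(W)[:3,3]; x,y,z=p[0],-p[1],-p[2]
    if name=="wrist":
        h=np.hypot(x,y)+1e-12; r=np.arctan2(h,z); return np.array([c["cx"]+f*r*x/h,c["cy"]+f*r*y/h])
    return np.array([c["cx"]+f*x/z,c["cy"]+f*y/z])
def shift(T,P):
    "world displacement to tool axes"
    return T[:3,:3].T@(np.asarray(P)-T[:3,3])
def snap(name,fn):
    T=pose(); p,d=bot.get_image(name); cv2.imwrite("pics/"+fn,p); np.savez("pics/"+fn[:-4]+".npz",T=T,d=d); return T,p
E
python3 - <<'E'
from h import *
T=pose(); print(T.round(3))
pts={"nut":(398,295,.019),"mat1":(170,301,.003),"mat2":(254,295,.003),"mat3":(261,428,.003),"mat4":(175,435,.003),
"wtail":(223,417,.015),"jawtipF":(222,314,.015),"whead":(200,318,.015),"worm":(214,346,.018),"jar":(365,368,.06),"pl1":(377,312,.004),"pl2":(426,305,.004),"card":(472,330,0),"tape":(324,262,.034),"cone":(458,240,.1),"sdtop":(245,308,.01),"scis1":(285,450,0.005),"scis2":(378,460,0.005)}
for k,(u,v,z) in pts.items(): print(k,onz("top",(u*.7,v*.7),z).round(3))
E
```

```text
[[-0.     0.925  0.38   0.199]
 [ 0.001  0.38  -0.925 -0.485]
 [-1.     0.    -0.001  0.231]
 [ 0.     0.     0.     1.   ]]
nut [0.586 0.017 0.019]
mat1 [0.585 0.463 0.003]
mat2 [0.593 0.298 0.003]
mat3 [0.338 0.283 0.003]
mat4 [0.327 0.448 0.003]
wtail [0.361 0.352 0.015]
jawtipF [0.557 0.357 0.015]
whead [0.55  0.399 0.015]
worm [0.495 0.37  0.018]
jar [0.449 0.078 0.06 ]
pl1 [0.555 0.058 0.004]
pl2 [ 0.567 -0.037  0.004]
card [ 0.517 -0.124  0.   ]
tape [0.651 0.156 0.034]
cone [ 0.675 -0.095  0.1  ]
sdtop [0.568 0.314 0.01 ]
scis1 [0.296 0.237 0.005]
scis2 [0.275 0.06  0.005]
```

```bash
python3 -m crank '[[1,[0.03,0.5635,-0.687],-165],[1,[0.03,0.5635,-0.687],-165],[1,[0.03,0.5635,-0.687],-165],[1,[0.03,0.5635,-0.687],-165],[1,[0.03,0.5635,-0.687],-165],[1,[0.03,0.5635,-0.687],-165],[1,[0.03,0.5635,-0.687],-165],[1,[0.03,0.5635,-0.687],-165]]'; cat >> h.py <<'E'
def goto(P,psi):
    "rows needed: shift in tool axes and yaw (deg) to reach TCP P with tool-y heading psi (deg)"
    T=pose(); cur=np.degrees(np.arctan2(T[1,1],T[0,1])); yaw=-((psi-cur+180)%360-180)
    print("cur",T[:3,3].round(4),"psi",round(cur,1),"-> shift",shift(T,P).round(4),"yaw",round(yaw,1)); return T
E
python3 -c "
from h import *
goto([.46,.365,.2],187)"
```

```text
time_s: 1.15
ee_pos: [0.346, -0.0059, 0.2148]
tool_rot: [-0.114, 0.697, 0.114, 0.698]
force: [0.9, -0.4, -0.0]
gripper_width: 0.0856
cur [ 0.346  -0.0059  0.2148] psi 108.6 -> shift [0.015  0.3151 0.2263] yaw -78.4
```

```bash
python3 -m crank '[[1,[0.015,0.315,0.226],-78],[1,[0.015,0.315,0.226],-78],[1,[0.015,0.315,0.226],-78],[1,[0.015,0.315,0.226],-78],[1,[0.015,0.315,0.226],-78],[1,[0.015,0.315,0.226],-78],[1,[0.015,0.315,0.226],-78],[1,[0.015,0.315,0.226],-78]]'; python3 -c "
from h import *
goto([.46,.365,.2],187)
T,p=snap('wrist','w1.png')
cv2.imwrite('pics/w1b.png',cv2.resize(p,(800,600),interpolation=cv2.INTER_CUBIC))"
```

```text
time_s: 2.15
ee_pos: [0.4595, 0.3662, 0.1991]
tool_rot: [0.529, -0.469, -0.529, -0.469]
force: [-0.1, 0.1, -0.1]
gripper_width: 0.0858
cur [0.4595 0.3662 0.1991] psi -173.1 -> shift [-0.0009 -0.0004 -0.0012] yaw -0.1
```

View pics/w1b.png

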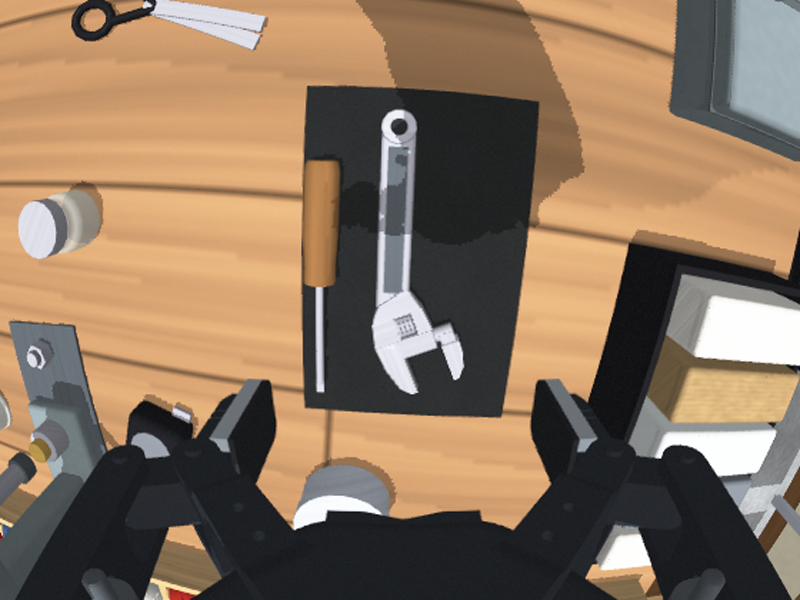

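Wrist view (800×600): wrench tail hole at (399,126), worm (405,325), fixed-jaw tip (410,391), screwdriver to its left; jar cap (40,228), nut (38,355). Triangulate with the top view.

```bash
python3 - <<'E'
from h import *
z=np.load("pics/w1.npz"); T=z["T"]; p=cv2.imread("pics/w1.png"); t=cv2.imread("pics/top0.png")
def q(im,box,lo):  # mask centroid of bright grey things in box
    x0,y0,x1,y1=box; h=cv2.cvtColor(im,cv2.COLOR_BGR2HSV)[y0:y1,x0:x1]
    return ((h[...,1]<70)&(h[...,2]>lo)).astype(np.uint8)
for nm,w,tt,zz in (("tail",(399,126),(222.5,416),.0175),("worm",(405,325),(214,346),.02),("tipF",(412,392),(222,313),.018),("tipM",(457,378),(191,316),.018)):
    a=np.array(w)*.7; b=np.array(tt)*.7
    P,e=cross(ray("wrist",a,T),ray("top",b)); print(nm,P.round(4),"gap",round(e,4),"wristplane",onz("wrist",a,zz,T).round(4),"topplane",onz("top",b,zz).round(4))
# wrench outline on plane from the wrist mask
h=cv2.cvtColor(p,cv2.COLOR_BGR2HSV); m=((h[...,1]<60)&(h[...,2]>75)).astype(np.uint8)
n,l,s,c=cv2.connectedComponentsWithStats(m); i=l[int(126*.7)-10:int(126*.7)+10,int(399*.7)-10:int(399*.7)+10].max(); print(i,s[i])
d=z["d"]; print("depth z of points:")
for w in ((399,110),(398,290),(405,325),(350,200),(470,250)):
    u=(np.array(w)*.7).astype(int); o,r=ray("wrist",u,T); c=bot.get_calibration("wrist"); ax=-(T@c["T_tool_cam"])[:3,2]
    print(w,(o+r*d[u[1],u[0]]/(r@ax)).round(4))
ys,xs=np.where(l==i); pts=np.array([onz("wrist",(x,y),.014,T)[:2] for x,y in zip(xs,ys)])
o=onz("wrist",(399*.7,126*.7),.0175,T)[:2]; hd=None
sel=pts[(pts[:,0]>o[0]+.025)&(pts[:,0]<o[0]+.115)]
# handle midline: mean y of extremes by x bins
b=[];
for x in np.arange(o[0]+.025,o[0]+.115,.005):
    yy=sel[np.abs(sel[:,0]-x)<.0025,1]; 
    if len(yy): b.append((x,(yy.min()+yy.max())/2,np.ptp(yy)))
b=np.array(b); f=np.polyfit(b[:,0],b[:,1],1); print(b.round(4)[::4]); print("heading",np.degrees(np.arctan(f[0])),"y at tail x",np.polyval(f,o[0]),o)
E
```

```text
tail [0.3623 0.3518 0.0199] gap 0.0018 wristplane [0.3613 0.3517 0.0175] topplane [0.363  0.3526 0.0175]
worm [0.4974 0.3699 0.0284] gap 0.0074 wristplane [0.5032 0.3732 0.02  ] topplane [0.4953 0.3697 0.02  ]
tipF [ 0.5663  0.3766 -0.0085] gap 0.0261 wristplane [0.5597 0.3857 0.018 ] topplane [0.5583 0.3557 0.018 ]
tipM [ 0.5554  0.4242 -0.006 ] gap 0.0008 wristplane [0.5433 0.4192 0.018 ] topplane [0.5537 0.4156 0.018 ]
14 [ 260   76   65  200 5591]
depth z of points:
(399, 110) [0.3502 0.3501 0.018 ]
(398, 290) [0.4782 0.3643 0.0162]
(405, 325) [0.5031 0.3726 0.0189]
(350, 200) [0.418  0.3215 0.0042]
(470, 250) [0.4445 0.4151 0.0027]Traceback (most recent call last):
  File "<stdin>", line 16, in <module>
  File "h.py", line 14, in onz
    o,d=ray(name,px,T); return o+d*(z-o[2])/d[2]
        ~~~^^^^^^^^^^^
  File "h.py", line 6, in ray
    c=bot.get_calibration(name); f=210/np.tan(np.radians(c["vertical_fov"])/2)
ValueError: time passes only in moves, steps and waits
```

```bash
sed -i 's/bot.get_calibration(name)/CAL(name)/' h.py; sed -i '/^def ray/i import functools\nCAL=functools.lru_cache(None)(lambda n: bot.get_calibration(n))' h.py; python3 - <<'E'
from h import *
z=np.load("pics/w1.npz"); T=z["T"]; p=cv2.imread("pics/w1.png")
h=cv2.cvtColor(p,cv2.COLOR_BGR2HSV); m=((h[...,1]<70)&(h[...,2]>60)).astype(np.uint8)
n,l,s,c=cv2.connectedComponentsWithStats(m); i=l[88-10:88+10,279-12:279+12].max(); print(s[i])
ys,xs=np.where(l==i); pts=np.array([onz("wrist",(x,y),.014,T)[:2] for x,y in zip(xs,ys)])
o=onz("wrist",(399*.7,126*.7),.0175,T)[:2]
b=[]
for x in np.arange(o[0]+.025,o[0]+.115,.005):
    yy=pts[np.abs(pts[:,0]-x)<.0025,1]; b.append((x,(yy.min()+yy.max())/2,np.ptp(yy)))
b=np.array(b); f=np.polyfit(b[:,0],b[:,1],1); print(b.round(4)[::4]); th=np.arctan(f[0]); print("heading",np.degrees(th),"y at tail x",np.polyval(f,o[0]),o)
W=lambda w:R.from_euler('z',th).as_matrix()[:2,:2]@np.array(w)+O
O=o+.098*np.array([np.cos(th),np.sin(th)]); 
wm=onz("wrist",(405*.7,325*.7),.02,T)[:2]; print("origin",O,"worm on wrench",(R.from_euler('z',-th).as_matrix()[:2,:2]@(wm-O)).round(4))
u=(pts-O)@R.from_euler('z',th).as_matrix()[:2,:2]; print("extent",u.min(0),u.max(0))
E
grep -n CAL h.py | head -3
```

```text
[ 260   76   65  200 5715]
[[0.3863 0.3534 0.0246]
 [0.4063 0.3548 0.0246]
 [0.4263 0.3566 0.024 ]
 [0.4463 0.358  0.0242]
 [0.4663 0.3596 0.0251]]
heading 4.392443114282911 y at tail x 0.35157713397798507 [0.36127932 0.3517315 ]
origin [0.45899148 0.35923708] worm on wrench [0.0451 0.0105]
extent [-0.11074498 -0.01478346] [0.10551365 0.05770776]
5:CAL=functools.lru_cache(None)(lambda n: bot.get_calibration(n))
8:    c=CAL(name); f=210/np.tan(np.radians(c["vertical_fov"])/2)
23:    c=CAL(name); f=210/np.tan(np.radians(c["vertical_fov"])/2)
```

```bash
python3 -c "
from h import *
goto([.468,.360,.006],184.4)"
```

```text
cur [0.4594 0.3655 0.1992] psi -173.1 -> shift [ 0.1932 -0.0078 -0.0064] yaw 2.5
```

```bash
python3 -m crank '[[0.5,[0.04,-0.0078,-0.0064],2.5],[0.5,[0.09,-0.0078,-0.0064],2.5],[0.5,[0.13,-0.0078,-0.0064],2.5],[0.5,[0.16,-0.0078,-0.0064],2.5],[0.5,[0.18,-0.0078,-0.0064],2.5],[0.5,[0.189,-0.0078,-0.0064],2.5],[0.5,[0.192,-0.0078,-0.0064],2.5],[0.5,[0.192,-0.0078,-0.0064],2.5]]' && python3 -m crank '[[0.1,[0,0,0],0],[0.1,[0,0,0],0],[0.1,[0,0,0],0],[0.1,[0,0,0],0],[0.1,[0,0,0],0],[0.1,[-0.02,0,0],0],[0.1,[-0.06,0,0],0],[0.1,[-0.11,0,0],0]]' 80
```

```text
time_s: 3.2
ee_pos: [0.4684, 0.3602, 0.0078]
tool_rot: [0.519, -0.48, -0.519, -0.481]
force: [-0.5, -0.2, -0.0]
gripper_width: 0.0428
time_s: 4.2
ee_pos: [0.4673, 0.3596, 0.1183]
tool_rot: [0.519, -0.481, -0.519, -0.48]
force: [0.5, 0.5, -3.3]
gripper_width: 0.0213
```

```bash
python3 -c "
from h import *
goto([.528,.054,.10],200)"
```

```text
cur [0.4673 0.3596 0.1183] psi -175.6 -> shift [ 0.0186 -0.0369 -0.3094] yaw -15.6
```

```bash
python3 -m crank '[[0.1,[0,-0.005,-0.04],-2],[0.1,[0,-0.010,-0.09],-4],[0.1,[0,-0.017,-0.145],-7],[0.1,[0,-0.024,-0.2],-10],[0.1,[0,-0.031,-0.25],-13],[0.1,[0.01,-0.035,-0.29],-15],[0.1,[0.018,-0.037,-0.309],-15.6],[0.1,[0.018,-0.037,-0.309],-15.6]]' && python3 -c "
from h import *
T,p=snap('wrist','w2.png')
cv2.imwrite('pics/w2b.png',cv2.resize(p,(800,600),interpolation=cv2.INTER_CUBIC))
print(T.round(4)); n=proj('wrist',np.array([.586,.017,.019]),T); print(n/.7)"
```

```text
time_s: 5.2
ee_pos: [0.5277, 0.0531, 0.1003]
tool_rot: [-0.579, 0.407, 0.579, 0.405]
force: [0.5, 0.5, -3.0]
gripper_width: 0.0209
[[-1.800e-03 -9.403e-01 -3.402e-01  5.277e-01]
 [-1.200e-03 -3.402e-01  9.403e-01  5.310e-02]
 [-1.000e+00  2.100e-03 -5.000e-04  1.003e-01]
 [ 0.000e+00  0.000e+00  0.000e+00  1.000e+00]]
[305.18917831 384.34480311]
```

View pics/w2b.png

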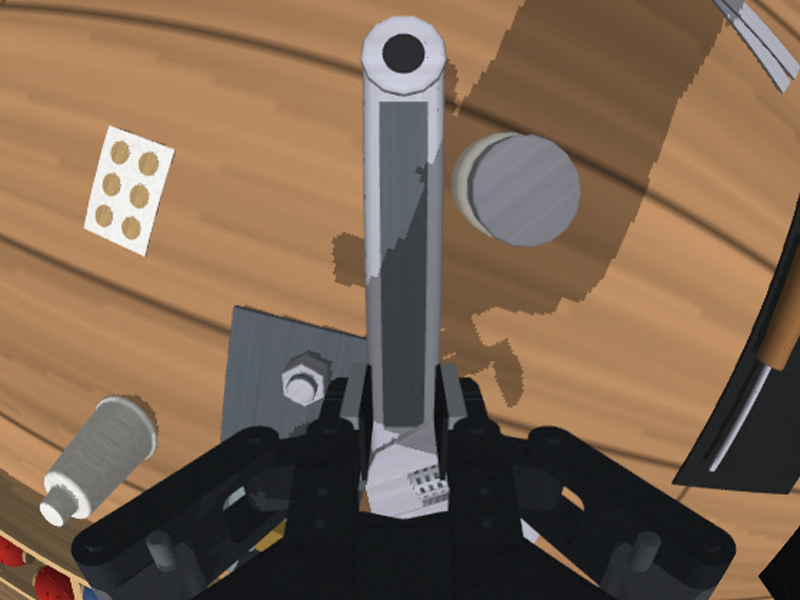

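The nut shows at (303,380), jar (525,190) right of the handle, card far left; the wrench is held straight. Rectify the nut top onto its plane.

```bash
python3 - <<'E'
from h import *
T=np.load("pics/w2.npz")["T"]; p=cv2.imread("pics/w2.png")
# world-aligned: image col right = -y, row down = -x ; 10 px/mm, 50 mm square round (.586,.017)
N=500; g=np.linspace(-.025,.025,26)
mx=np.array([[proj("wrist",np.array([.586-gx,.019-gy,.019]),T) for gy in g] for gx in g]).astype(np.float32)
M=cv2.resize(mx,(N,N),interpolation=cv2.INTER_LINEAR)
q=cv2.remap(p,M[...,0],M[...,1],cv2.INTER_CUBIC); 
for k in range(0,N,100): cv2.line(q,(k,0),(k,8),(0,0,255),2); cv2.line(q,(0,k),(8,k),(0,0,255),2)
cv2.imwrite("pics/nut.png",q)
E
```

```text
(no output)
```

View pics/nut.png

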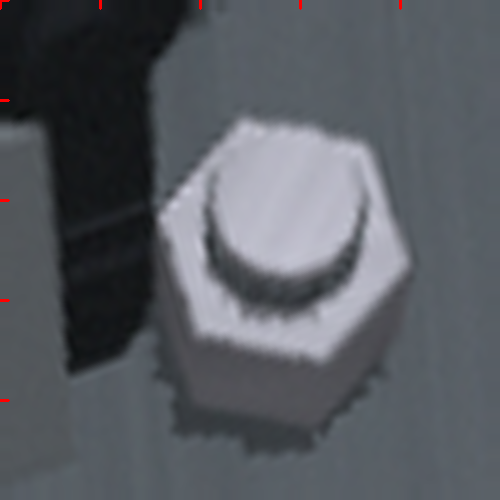

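```bash
python3 - <<'E'
from h import *
T2=np.load("pics/w2.npz")["T"]; T1=np.load("pics/w1.npz")["T"]; p=cv2.imread("pics/w1.png")
P=onz("wrist",(403*.7,52.5*.7),T2[2,3]+.0097,T2); print("tail in tool (x,y,z)",shift(T2,P).round(4), "z=hole centre, y should be ~.106")
for v in (150,350): 
  for u in ((364,442) if v==150 else (369,438)): print(v,shift(T2,onz("wrist",(u*.7,v*.7),T2[2,3]+.0072,T2)).round(4))
# rectify head of wrench in wrench_face frame; col = face x (-60..30), row = face y (50..-20), 8px/mm
th=np.radians(4.39); O=np.array([.459,.3592]); F=O+np.array([[np.cos(th),-np.sin(th)],[np.sin(th),np.cos(th)]])@[.0879,.0167]
a=th+np.radians(22.5); ex=np.array([np.cos(a),np.sin(a)]); ey=np.array([-ex[1],ex[0]])
xs=np.arange(-60,30,1/8)*1e-3; ys=np.arange(50,-20,-1/8)*1e-3
gx=xs[::40]; gy=ys[::40]
M=np.zeros((len(ys),len(xs),2),np.float32)
from scipy.interpolate import RegularGridInterpolator as I
xs2=np.linspace(xs[0],xs[-1],20); ys2=np.linspace(ys[-1],ys[0],20)
G=np.array([[proj("wrist",np.array([*(F+x*ex+y*ey),.018]),T1) for x in xs2] for y in ys2])
Y,X=np.meshgrid(ys,xs,indexing="ij"); M=I((ys2,xs2),G,bounds_error=False,fill_value=None)(np.stack([Y,X],-1)).astype(np.float32)
q=cv2.remap(p,M[...,0],M[...,1],cv2.INTER_CUBIC)
for k in range(-60,30,10): cv2.line(q,((k+60)*8,0),((k+60)*8,559),(0,0,255) if k==0 else (0,90,0),1)
for k in range(-20,50,10): cv2.line(q,(0,(50-k)*8),(719,(50-k)*8),(0,0,255) if k==0 else (0,90,0),1)
cv2.imwrite("pics/head.png",q)
E
```

```text
tail in tool (x,y,z) [-0.0095  0.1077  0.0002] z=hole centre, y should be ~.106
150 [-0.007   0.0793 -0.0111]
150 [-0.007   0.0793  0.0114]
350 [-0.0072  0.0173 -0.0107]
350 [-0.0072  0.0172  0.0113]
```

View pics/head.png

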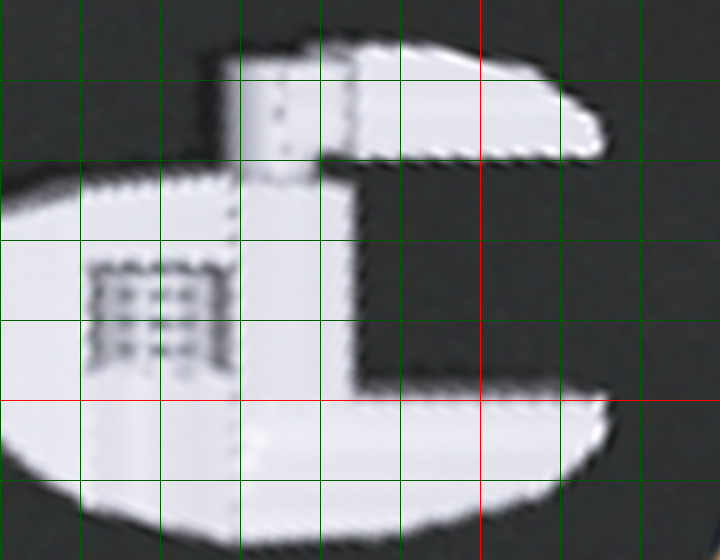

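```bash
python3 -c "
from h import *
goto([.572,-.0624,.022],236.3)"
```

```text
cur [0.5278 0.0541 0.1006] psi -160.1 -> shift [ 0.0787 -0.0019 -0.1246] yaw -36.4
```

```bash
python3 -m crank '[[0.1,[0,0,-0.02],-6],[0.1,[0,-0.001,-0.05],-15],[0.1,[0,-0.001,-0.08],-24],[0.1,[0,-0.002,-0.11],-32],[0.1,[0.01,-0.002,-0.1246],-36.4],[0.1,[0.03,-0.002,-0.1246],-36.4],[0.1,[0.05,-0.002,-0.1246],-36.4],[0.1,[0.06,-0.002,-0.1246],-36.4]]' && python3 -c "
from h import *
goto([.572,-.0624,.022],236.3); print(bot.state()['force'])"
```

```text
time_s: 6.25
ee_pos: [0.5717, -0.0613, 0.04]
tool_rot: [-0.676, 0.205, 0.678, 0.204]
force: [-0.3, 1.5, -4.7]
gripper_width: 0.0213
cur [ 0.5717 -0.0613  0.04  ] psi -123.6 -> shift [ 0.018   0.0008 -0.0009] yaw 0.1
[-0.26989103  1.4926715  -4.72896955]
```

```bash
python3 -m crank '[[0.1,[0.003,0.0008,-0.0009],0],[0.1,[0.006,0.0008,-0.0009],0],[0.1,[0.009,0.0008,-0.0009],0],[0.1,[0.012,0.0008,-0.0009],0],[0.1,[0.015,0.0008,-0.0009],0],[0.1,[0.018,0.0008,-0.0009],0],[0.1,[0.019,0.0008,-0.0009],0],[0.1,[0.019,0.0008,-0.0009],0]]' && python3 -c "
from h import *
s=bot.state(); goto([.572,-.0624,.0105],236.3); print(s['force'],s['moment'])"
```

```text
time_s: 7.25
ee_pos: [0.5719, -0.0624, 0.0209]
tool_rot: [-0.676, 0.205, 0.678, 0.204]
force: [0.3, -0.9, -3.6]
gripper_width: 0.021
cur [ 0.5719 -0.0624  0.0209] psi -123.6 -> shift [ 0.0104 -0.0001 -0.0001] yaw 0.1
[ 0.3003139  -0.90394569 -3.58088168] [-0.0136499   0.00787997 -0.01971631]
```

```bash
python3 -m crank '[[0.1,[0.003,0,0],0],[0.1,[0.006,0,0],0],[0.1,[0.009,0,0],0],[0.1,[0.0103,0,0],0],[0.1,[0.0103,0,0],0],[0.4,[0.0103,0,0],0],[0.4,[0.0103,0,0],0],[0.4,[0.0103,0,0],0]]' && python3 -m crank '[[0.4,[-0.02,0,0],0],[0.4,[-0.06,0.01,0],0],[0.4,[-0.10,0.03,0],0],[0,[-0.13,0.05,0],0],[0,[-0.13,0.06,0],0],[0,[-0.13,0.06,0],0],[0,[-0.13,0.06,0],0],[0,[-0.13,0.06,0],0]]' && cat >> h.py <<'E'
def rect(p,T,c,ang,xr,yr,z,s,fn):
    "rectify wrist picture on plane z in a frame at c (xy) turned ang deg; xr,yr ranges in mm; s px/mm"
    from scipy.interpolate import RegularGridInterpolator as I
    a=np.radians(ang); ex=np.array([np.cos(a),np.sin(a)]); ey=np.array([-ex[1],ex[0]])
    xs=np.arange(xr[0],xr[1],1/s)*1e-3; ys=np.arange(yr[1],yr[0],-1/s)*1e-3
    xk=np.linspace(xr[0]*1e-3,xr[1]*1e-3,20); yk=np.linspace(yr[0]*1e-3,yr[1]*1e-3,20)
    G=np.array([[proj("wrist",np.array([*(c+x*ex+y*ey),z]),T) for x in xk] for y in yk])
    Y,X=np.meshgrid(ys,xs,indexing="ij"); M=I((yk,xk),G,bounds_error=False,fill_value=None)(np.stack([Y,X],-1)).astype(np.float32)
    q=cv2.remap(p,M[...,0],M[...,1],cv2.INTER_CUBIC)
    for k in range(int(xr[0]),int(xr[1]),10): cv2.line(q,(int((k-xr[0])*s),0),(int((k-xr[0])*s),len(ys)),(0,0,255) if k==0 else (0,120,0),1)
    for k in range(int(yr[0]),int(yr[1]),10): cv2.line(q,(0,int((yr[1]-k)*s)),(len(xs),int((yr[1]-k)*s)),(0,0,255) if k==0 else (0,120,0),1)
    cv2.imwrite("pics/"+fn,q); return q
E
python3 - <<'E'
from h import *
T,p=snap("wrist","w3.png"); print(T.round(3)[:,3],bot.state()["gripper_width"])
th=np.radians(56.3); rot=lambda v:np.array([[np.cos(th),-np.sin(th)],[np.sin(th),np.cos(th)]])@np.array(v)
O=np.array([.572,-.0624])-rot([.0096,0]); F=O+rot([.0879,.0172]); print("O",O,"F",F)
q1=rect(p,T,F,78.8,(-55,35),(-20,50),.019,8,"fit3.png")
E
```

```text
time_s: 8.25
ee_pos: [0.5722, -0.0625, 0.0109]
tool_rot: [-0.676, 0.205, 0.678, 0.204]
force: [0.6, -0.1, -0.7]
gripper_width: 0.0341
time_s: 9.25
ee_pos: [0.539, -0.1118, 0.1401]
tool_rot: [-0.676, 0.204, 0.678, 0.204]
force: [-0.2, 0.7, 0.4]
gripper_width: -0.0002
[ 0.539 -0.112  0.14   1.   ] -0.00045901628463892183
O [ 0.56667349 -0.07038676] F [0.60113471 0.01228533]
```

View pics/fit3.png

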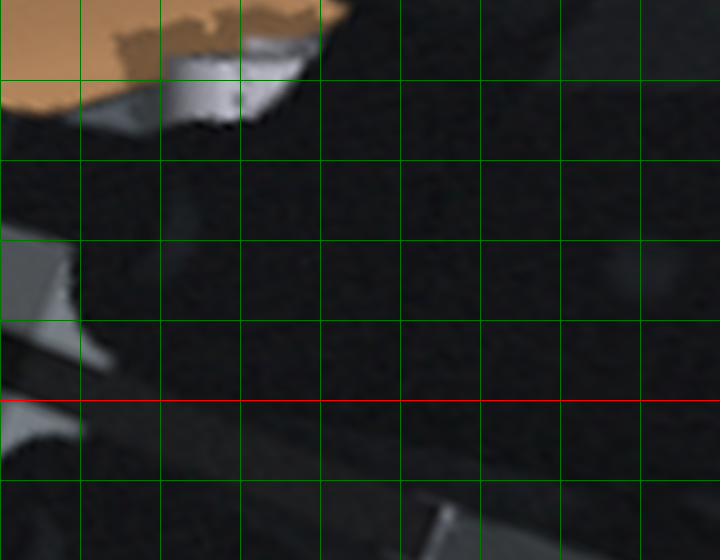

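```bash
python3 -c "
from h import *
goto([.567,-.068,.205],258.8)"
```

```text
cur [ 0.539  -0.1119  0.1403] psi -123.6 -> shift [-0.0648 -0.0519  0.0011] yaw -22.4
```

```bash
python3 -m crank '[[0,[-0.03,-0.01,0.001],-5],[0,[-0.05,-0.03,0.001],-12],[0,[-0.065,-0.052,0.001],-22.4],[0,[-0.065,-0.052,0.001],-22.4],[0,[-0.065,-0.052,0.001],-22.4],[0,[-0.065,-0.052,0.001],-22.4],[0,[-0.065,-0.052,0.001],-22.4],[0,[-0.065,-0.052,0.001],-22.4]]' && python3 - <<'E'
from h import *
T,p=snap("wrist","w4.png"); print(T.round(4)[:,3])
th=np.radians(56.3); rot=lambda v:np.array([[np.cos(th),-np.sin(th)],[np.sin(th),np.cos(th)]])@np.array(v)
O=np.array([.572,-.0624])-rot([.0096,0]); F=O+rot([.0879,.0172])
q=rect(p,T,F,78.8,(-55,35),(-20,50),.019,6,"fit4.png")
cv2.imwrite("pics/v4.png",np.vstack([q[:,:540][:420], cv2.resize(p,(540,405))])[:600] if 0 else np.hstack([q,cv2.resize(p[:, 130:430],(260,int(420*260/300)))[:q.shape[0]] if 0 else np.zeros((q.shape[0],1,3),np.uint8)]))
E
```

```text
time_s: 10.3
ee_pos: [0.567, -0.0682, 0.205]
tool_rot: [-0.703, 0.069, 0.705, 0.069]
force: [-0.1, 0.1, 0.0]
gripper_width: 0.0001
[ 0.567  -0.0682  0.205   1.    ]
```

View pics/fit4.png

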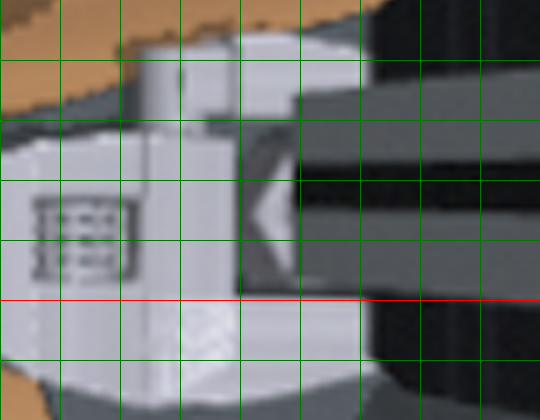

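```bash
python3 -c "
from h import *
goto([.5819,-.0338,.0235],258.8)"
```

```text
cur [ 0.567  -0.0682  0.2051] psi -101.2 -> shift [ 0.1816 -0.0367 -0.0085] yaw -0.0
```

```bash
python3 -m crank '[[0,[0.04,-0.0367,-0.0085],0],[0,[0.08,-0.0367,-0.0085],0],[0,[0.12,-0.0367,-0.0085],0],[0,[0.155,-0.0367,-0.0085],0],[0,[0.172,-0.0367,-0.0085],0],[0,[0.179,-0.0367,-0.0085],0],[0,[0.1814,-0.0367,-0.0085],0],[0,[0.1814,-0.0367,-0.0085],0]]' && python3 -m crank '[[0,[0,0,0],0],[0,[0.0005,0,0],0],[0,[0.001,0,0],0],[0,[0.0015,0,0],0],[0,[0.002,0,0],0],[0,[0.0025,0,0],0],[0,[0.003,0,0],0],[0,[0.003,0,0],0]]'; python3 -c "
from h import *
s=bot.state(); goto([.5819,-.0338,.0205],258.8); print(s['force'])"
```

```text
time_s: 11.35
ee_pos: [0.5826, -0.034, 0.0246]
tool_rot: [-0.703, 0.069, 0.704, 0.069]
force: [0.2, -0.6, 1.0]
gripper_width: 0.0002
time_s: 12.35
ee_pos: [0.5826, -0.034, 0.0215]
tool_rot: [-0.703, 0.069, 0.704, 0.069]
force: [0.0, 0.5, 0.4]
gripper_width: 0.0001
cur [ 0.5826 -0.034   0.0215] psi -101.2 -> shift [ 0.001  -0.      0.0007] yaw -0.0
[0.01590092 0.52675791 0.39050315]
```

```bash
python3 -m crank '[[0,[0.0003,0,0.0007],0],[0,[0.0006,0,0.0007],0],[0,[0.0008,0,0.0007],0],[0,[0.001,0,0.0007],0],[0,[0.0012,0,0.0007],0],[0,[0.0014,0,0.0007],0],[0,[0.0016,0,0.0007],0],[0,[0.0016,0,0.0007],0]]'
```

```text
time_s: 13.35
ee_pos: [0.5823, -0.0339, 0.0207]
tool_rot: [-0.703, 0.069, 0.704, 0.069]
force: [-1.6, -0.0, 9.2]
gripper_width: -0.0
```

```bash
python3 -m crank '[[0,[0.0007,-0.001,0],0],[0,[0.0007,-0.0035,0],0],[0,[0.0007,-0.006,0],0],[0,[0.0007,-0.0085,0],0],[0,[0.0007,-0.011,0],0],[0,[0.0007,-0.0135,0],0],[0,[0.0007,-0.016,0],0],[0,[0.0007,-0.018,0],0]]'; python3 -c "
from h import *
s=bot.state(); print(s['force'],s['moment']); goto([.5823,-.0339,.0215],258.8)"
```

```text
time_s: 14.35
ee_pos: [0.5855, -0.0168, 0.0206]
tool_rot: [-0.703, 0.07, 0.704, 0.069]
force: [-2.2, -1.9, 9.0]
gripper_width: 0.0
[-2.19519256 -1.91035359  8.97524443] [-0.44022352  0.60266525 -0.01954367]
cur [ 0.5855 -0.0168  0.0206] psi -101.2 -> shift [-0.0009  0.0175 -0.0002] yaw -0.0
```

```bash
A='x'; python3 -m crank '[[0,[-0.003,0,0],0],[0,[-0.003,0.009,0],0],[0,[-0.003,0.0175,0],0],[0,[-0.001,0.0175,0],0],[0,[0,0.0175,0],0],[0,[0.0004,0.0175,0],0],[0,[0.0008,0.0175,0],0],[0,[0.0008,0.0175,0],0]]' && python3 -m crank '[[0,[0.0007,-0.001,0],0],[0,[0.0007,-0.0035,0],0],[0,[0.0007,-0.006,0],0],[0,[0.0007,-0.0085,0],0],[0,[0.0007,-0.011,0],0],[0,[0.0007,-0.0135,0],0],[0,[0.0007,-0.016,0],0],[0,[0.0007,-0.018,0],0]]'; python3 -m crank '[[0,[-0.003,0,0],0],[0,[-0.003,0.009,0],0],[0,[-0.003,0.0175,0],0],[0,[-0.001,0.0175,0],0],[0,[0,0.0175,0],0],[0,[0.0004,0.0175,0],0],[0,[0.0008,0.0175,0],0],[0,[0.0008,0.0175,0],0]]' && python3 -m crank '[[0,[0.0007,-0.001,0],0],[0,[0.0007,-0.0035,0],0],[0,[0.0007,-0.006,0],0],[0,[0.0007,-0.0085,0],0],[0,[0.0007,-0.011,0],0],[0,[0.0007,-0.0135,0],0],[0,[0.0007,-0.016,0],0],[0,[0.0007,-0.018,0],0]]'; python3 -c "
from h import *
s=bot.state(); print(s['force'],s['moment']); goto([.567,-.068,.205],258.8)"
```

```text
time_s: 15.35
ee_pos: [0.5821, -0.0341, 0.0204]
tool_rot: [-0.703, 0.07, 0.704, 0.068]
force: [-2.5, -2.3, 8.5]
gripper_width: 0.0001
time_s: 16.35
ee_pos: [0.5856, -0.0167, 0.0205]
tool_rot: [-0.704, 0.07, 0.704, 0.068]
force: [-3.0, -1.0, 9.4]
gripper_width: 0.0002
time_s: 17.35
ee_pos: [0.5822, -0.0341, 0.0204]
tool_rot: [-0.704, 0.071, 0.704, 0.068]
force: [-3.1, -2.0, 10.6]
gripper_width: 0.0003
time_s: 18.35
ee_pos: [0.5855, -0.0168, 0.0205]
tool_rot: [-0.704, 0.071, 0.704, 0.067]
force: [-3.8, -2.2, 12.1]
gripper_width: 0.0003
[-3.79395526 -2.16849562 12.09237902] [-0.60652207  1.11121219  0.01077546]
cur [ 0.5855 -0.0168  0.0205] psi -101.2 -> shift [-0.1842  0.0548  0.0081] yaw -0.0
```

```bash
python3 -m crank '[[0,[-0.02,0,0],0],[0,[-0.06,0.01,0.008],0],[0,[-0.11,0.03,0.008],0],[0,[-0.16,0.05,0.008],0],[0,[-0.184,0.055,0.008],0],[0,[-0.184,0.055,0.008],0],[0,[-0.184,0.055,0.008],0],[0,[-0.184,0.055,0.008],0]]' && python3 - <<'E'
from h import *
T,p=snap("wrist","w5.png"); print(T.round(4)[:,3])
F=np.array([.60113,.01229])
rect(p,T,F,78.8,(-55,35),(-20,50),.019,6,"fit5.png")
E
```

```text
time_s: 19.35
ee_pos: [0.5664, -0.0677, 0.2034]
tool_rot: [-0.703, 0.071, 0.705, 0.067]
force: [0.4, -0.4, 0.2]
gripper_width: -0.0004
[ 0.5664 -0.0677  0.2034  1.    ]
```

View pics/fit5.png

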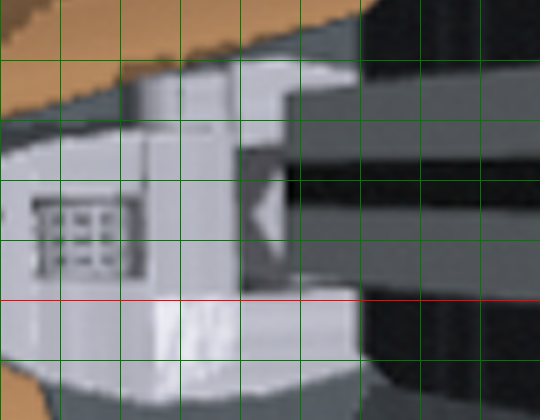

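```bash
python3 -c "
from h import *
goto([.5823,-.0339,.0205],258.8)"
```

```text
cur [ 0.5665 -0.0677  0.2035] psi -101.2 -> shift [ 0.1828 -0.0373 -0.0093] yaw -0.0
```

```bash
python3 -m crank '[[0,[0.05,-0.0367,-0.009],0],[0,[0.1,-0.0373,-0.0093],0],[0,[0.14,-0.0373,-0.0093],0],[0,[0.167,-0.0373,-0.0093],0],[0,[0.176,-0.0373,-0.0093],0],[0,[0.180,-0.0373,-0.0093],0],[0,[0.1815,-0.0373,-0.0093],0],[0,[0.1815,-0.0373,-0.0093],0]]'; python3 -c "
from h import *
goto([.5823,-.0339,.0205],258.8)"
```

```text
time_s: 20.4
ee_pos: [0.5829, -0.034, 0.0227]
tool_rot: [-0.703, 0.071, 0.704, 0.067]
force: [0.6, -0.5, 0.3]
gripper_width: 0.0001
cur [ 0.5829 -0.034   0.0227] psi -101.2 -> shift [0.0022 0.     0.0006] yaw -0.0
```

```bash
python3 -m crank '[[0,[0.001,0,0.0006],0],[0,[0.0016,0,0.0006],0],[0,[0.002,0,0.0006],0],[0,[0.0024,0,0.0006],0],[0,[0.0027,0,0.0006],0],[0,[0.0029,0,0.0006],0],[0,[0.003,0,0.0006],0],[0,[0.003,0,0.0006],0]]' && python3 -m crank '[[0,[0.0007,-0.001,0],0],[0,[0.0007,-0.0035,0],0],[0,[0.0007,-0.006,0],0],[0,[0.0007,-0.0085,0],0],[0,[0.0007,-0.011,0],0],[0,[0.0007,-0.0135,0],0],[0,[0.0007,-0.016,0],0],[0,[0.0007,-0.018,0],0]]' && python3 -m crank '[[0,[-0.003,0,0],0],[0,[-0.003,0.009,0],0],[0,[-0.003,0.0175,0],0],[0,[-0.001,0.0175,0],0],[0,[0,0.0175,0],0],[0,[0.0004,0.0175,0],0],[0,[0.0008,0.0175,0],0],[0,[0.0008,0.0175,0],0]]' && python3 -m crank '[[0,[0.0007,-0.001,0],0],[0,[0.0007,-0.0035,0],0],[0,[0.0007,-0.006,0],0],[0,[0.0007,-0.0085,0],0],[0,[0.0007,-0.011,0],0],[0,[0.0007,-0.0135,0],0],[0,[0.0007,-0.016,0],0],[0,[-0.02,-0.016,0],0]]'; python3 -c "
from h import *
goto([.567,-.068,.205],258.8)"
```

```text
time_s: 21.4
ee_pos: [0.5827, -0.0339, 0.0205]
tool_rot: [-0.704, 0.071, 0.704, 0.067]
force: [-2.0, 0.4, 11.3]
gripper_width: 0.0002
time_s: 22.4
ee_pos: [0.5852, -0.0177, 0.0206]
tool_rot: [-0.703, 0.073, 0.704, 0.066]
force: [-7.4, -5.8, 13.8]
gripper_width: 0.0002
time_s: 23.4
ee_pos: [0.5818, -0.0349, 0.0202]
tool_rot: [-0.703, 0.073, 0.704, 0.066]
force: [-1.5, -2.9, 5.4]
gripper_width: -0.0001
time_s: 24.4
ee_pos: [0.5837, -0.0189, 0.0393]
tool_rot: [-0.702, 0.073, 0.705, 0.066]
force: [0.2, 0.8, 0.3]
gripper_width: -0.0001
cur [ 0.5837 -0.0189  0.0393] psi -101.3 -> shift [-0.1652  0.053   0.0073] yaw -0.1
```

```bash
python3 -m crank '[[0,[-0.05,0.01,0.007],0],[0,[-0.1,0.03,0.007],0],[0,[-0.15,0.05,0.007],0],[0,[-0.165,0.053,0.007],0],[0,[-0.165,0.053,0.007],0],[0,[-0.165,0.053,0.007],0],[0,[-0.165,0.053,0.007],0],[0.4,[-0.165,0.053,0.007],0]]' && python3 - <<'E'
from h import *
T,p=snap("wrist","w6.png"); print(T.round(4)[:,3])
F=np.array([.60113,.01229])
rect(p,T,F,78.8,(-55,35),(-20,50),.019,6,"fit6.png")
a=cv2.imread("pics/fit6.png"); b=cv2.resize(p,(560,420))
O=np.array([.56667,-.07039])
c=rect(p,T,O,56.3,(-120,60),(-30,30),.013,3,"hand6.png")
cv2.imwrite("pics/v6.png",np.vstack([a,c[:,:540]]))
E
```

```text
time_s: 25.4
ee_pos: [0.5669, -0.0677, 0.2039]
tool_rot: [-0.702, 0.072, 0.706, 0.066]
force: [-0.3, -0.1, 0.6]
gripper_width: 0.0171
[ 0.5669 -0.0677  0.2039  1.    ]
```

View pics/v6.png

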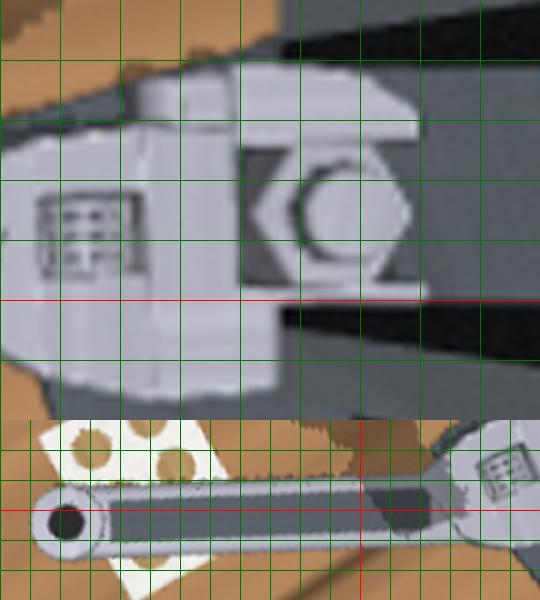

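```bash
python3 -c "
from h import *
goto([.5675,-.0710,.0075],237.6)"
```

```text
cur [ 0.567  -0.0678  0.2041] psi -101.2 -> shift [ 0.1966  0.0012 -0.0019] yaw 21.2
```

```bash
python3 -m crank '[[0.5,[0.05,0.001,-0.002],7],[0.5,[0.1,0.001,-0.002],16],[0.5,[0.14,0.001,-0.002],21.2],[0.5,[0.17,0.0012,-0.0019],21.2],[0.5,[0.186,0.0012,-0.0019],21.2],[0.5,[0.193,0.0012,-0.0019],21.2],[0.5,[0.196,0.0012,-0.0019],21.2],[0.5,[0.196,0.0012,-0.0019],21.2]]' && python3 -m crank '[[0.5,[0,0,0],0],[0.1,[0,0,0],0],[0.1,[0,0,0],0],[0.1,[0,0,0],0],[0.1,[0,0,0],0],[0.1,[0,0,0],0],[0.1,[0,0,0],0],[0.1,[0,0,0],0]]' 60; python3 - <<'E'
from h import *
T=pose(); s=bot.state(); print(T[:3,3].round(4),s["force"],s["moment"],np.degrees(np.arctan2(T[1,1],T[0,1]))%360)
N=np.array([.5869,.0152]); v=T[:2,3]-N; print("r",v,np.hypot(*v))
for a in (4,8,12,16,20,24,26,28,30,32,34,36,38,40):
    c,q=np.cos(np.radians(-a)),np.sin(np.radians(-a)); P=N+np.array([[c,-q],[q,c]])@v
    print(a,shift(T,[*P,T[2,3]])[1:].round(4))
E
```

```text
time_s: 26.45
ee_pos: [0.5681, -0.0711, 0.0088]
tool_rot: [-0.678, 0.201, 0.68, 0.194]
force: [-0.5, -0.0, -1.1]
gripper_width: 0.0426
time_s: 27.45
ee_pos: [0.5682, -0.071, 0.0095]
tool_rot: [-0.678, 0.201, 0.68, 0.194]
force: [-1.9, 0.8, 6.3]
gripper_width: 0.0219
[ 0.5682 -0.071   0.0095] [-1.89349493  0.788076    6.31708675] [0.19866391 0.51366938 0.15098272] 237.5741133436469
r [-0.01874372 -0.08621984] 0.08823371086746075
4 [0.0019 0.0059]
8 [0.0034 0.0118]
12 [0.0045 0.0179]
16 [0.0052 0.024 ]
20 [0.0054 0.0302]
24 [0.0052 0.0363]
26 [0.0049 0.0394]
28 [0.0046 0.0424]
30 [0.0041 0.0455]
32 [0.0035 0.0485]
34 [0.0028 0.0515]
36 [0.0021 0.0545]
38 [0.0012 0.0574]
40 [0.0002 0.0604]
```

```bash
python3 -m crank '[[0.1,[0,0.0010,0.003],2],[0.1,[0,0.0019,0.0059],4],[0.1,[0,0.0034,0.0118],8],[0.1,[0,0.0045,0.0179],12],[0.1,[0,0.0052,0.024],16],[0.1,[0,0.0054,0.0302],20],[0.1,[0,0.0052,0.0363],24],[0.1,[0,0.0052,0.0363],24]]'; python3 - <<'E'
from h import *
T=pose(); s=bot.state(); print(s["force"],s["moment"]); psi=np.degrees(np.arctan2(T[1,1],T[0,1]))%360; print("turned",237.57-psi)
N=np.array([.5869,.0152]); v=T[:2,3]-N; print("r",v,np.hypot(*v)); f=s["force"][:2]; print("radial,tangential(cw+)",f@v/np.hypot(*v), f@np.array([v[1],-v[0]])/np.hypot(*v))
for a in (1,2,3,4,5,6,7,8,9,10,12,14):
    c,q=np.cos(np.radians(-a)),np.sin(np.radians(-a)); w=v*.0883/np.hypot(*v); P=N+np.array([[c,-q],[q,c]])@w
    print(a,shift(T,[*P,T[2,3]])[1:].round(4))
E
```

```text
time_s: 28.45
ee_pos: [0.5343, -0.0555, 0.0095]
tool_rot: [-0.623, 0.338, 0.623, 0.331]
force: [-1.4, 2.4, 0.8]
gripper_width: 0.0217
[-1.36498781  2.4173448   0.78296282] [0.56073807 0.30546654 0.0981132 ]
turned 24.004756670214647
r [-0.05264532 -0.07069386] 0.08814278857654026
radial,tangential(cw+) -1.1235317261686266 2.5385870183058885
1 [0.0007 0.0014]
2 [0.0011 0.0029]
3 [0.0016 0.0043]
4 [0.002  0.0058]
5 [0.0024 0.0073]
6 [0.0028 0.0088]
7 [0.0032 0.0103]
8 [0.0035 0.0118]
9 [0.0038 0.0133]
10 [0.0041 0.0148]
12 [0.0045 0.0179]
14 [0.0049 0.0209]
```

```bash
python3 -m crank '[[0.1,[0,0.0007,0.0014],1],[0.1,[0,0.0011,0.0029],2],[0.1,[0,0.0016,0.0043],3],[0.1,[0,0.002,0.0058],4],[0.1,[0,0.0024,0.0073],5],[0.1,[0,0.0028,0.0088],6],[0.1,[0,0.003,0.0095],6.5],[0.1,[0,0.003,0.0095],6.5]]'; cat > sw.py <<'E'
from h import *
T=pose(); s=bot.state(); print(s["force"].round(2) if hasattr(s["force"],"round") else s["force"],s["moment"]); psi=np.degrees(np.arctan2(T[1,1],T[0,1]))%360; print("turned",237.57-psi)
N=np.array([.5869,.0152]); v=T[:2,3]-N; a0=np.degrees(np.arctan2(v[1],v[0])); print("TCP angle turned",(-102.27-a0)%360,"r",np.hypot(*v)); f=np.array(s["force"][:2]); print("radial,tangential(cw+)",f@v/np.hypot(*v), f@np.array([v[1],-v[0]])/np.hypot(*v))
for a in (1,2,3,4,5,6,8):
    c,q=np.cos(np.radians(-a)),np.sin(np.radians(-a)); w=v*.0883/np.hypot(*v); P=N+np.array([[c,-q],[q,c]])@w
    print(a,shift(T,[*P,T[2,3]])[1:].round(4))
E
python3 sw.py
```

```text
time_s: 29.45
ee_pos: [0.5266, -0.049, 0.0096]
tool_rot: [0.603, -0.372, -0.603, -0.366]
force: [3.2, 1.9, -0.7]
gripper_width: 0.0216
[ 3.21  1.92 -0.68] [ 0.47165982 -0.72072738  0.17386739]
turned 30.50113204605742
TCP angle turned 30.91240342311916 r 0.08811261738232665
radial,tangential(cw+) -3.5981139524285557 -1.0247838630230641
1 [0.0007 0.0014]
2 [0.0012 0.0029]
3 [0.0016 0.0043]
4 [0.0021 0.0058]
5 [0.0025 0.0073]
6 [0.0028 0.0088]
8 [0.0035 0.0118]
```

```bash
python3 -m crank '[[0.1,[0,0.0004,0.0007],0.5],[0.1,[0,0.0007,0.0014],1],[0.1,[0,0.001,0.0021],1.5],[0.1,[0,0.0012,0.0029],2],[0.1,[0,0.0014,0.0036],2.5],[0.1,[0,0.0016,0.0043],3],[0.1,[0,0.0016,0.0043],3],[0.1,[0,0.0016,0.0043],3]]'; python3 sw.py
```

```text
time_s: 30.45
ee_pos: [0.5233, -0.0458, 0.0096]
tool_rot: [0.593, -0.388, -0.593, -0.382]
force: [3.6, 2.9, -2.6]
gripper_width: 0.0217
[ 3.64  2.86 -2.57] [ 0.68972941 -0.93062295  0.20028033]
turned 33.515709448968835
TCP angle turned 33.92159093569374 r 0.0881278789814735
radial,tangential(cw+) -4.60577581278463 -0.45131440990834887
1 [0.0007 0.0014]
2 [0.0012 0.0029]
3 [0.0016 0.0043]
4 [0.002  0.0058]
5 [0.0024 0.0073]
6 [0.0028 0.0088]
8 [0.0035 0.0118]
```

```bash
python3 -m crank '[[0.1,[0,0.0004,0.0007],0.5],[0.1,[0,0.0007,0.0014],1],[0.1,[0,0.001,0.0021],1.5],[0.1,[0,0.0012,0.0029],2],[0.1,[0,0.0014,0.0036],2.5],[0.1,[0,0.0016,0.0043],3],[0.1,[0,0.0018,0.005],3.5],[0.1,[0,0.0018,0.005],3.5]]'; python3 sw.py
```

```text
time_s: 31.45
ee_pos: [0.5195, -0.0421, 0.0096]
tool_rot: [0.581, -0.406, -0.581, -0.4]
force: [3.6, 0.6, -2.1]
gripper_width: 0.0217
[ 3.62  0.61 -2.07] [ 0.18899131 -0.76436719  0.16076959]
turned 37.03069927027943
TCP angle turned 37.36517409270262 r 0.0884346225502124
radial,tangential(cw+) -3.1554125551848493 -1.879942698351218
1 [0.0004 0.0015]
2 [0.0009 0.003 ]
3 [0.0013 0.0044]
4 [0.0018 0.0059]
5 [0.0022 0.0074]
6 [0.0025 0.0089]
8 [0.0032 0.0119]
```

```bash
python3 -m crank '[[0.1,[0,0.0003,0.0008],0.5],[0.1,[0,0.0005,0.0015],1],[0.1,[0,0.0009,0.003],2],[0.1,[0,0.0011,0.0037],2.5],[0.1,[0,0.0013,0.0044],3],[0.1,[0,0.0015,0.0052],3.5],[0.1,[0,0.0018,0.0059],4],[0.1,[0,0.0018,0.0059],4]]'; python3 sw.py
```

```text
time_s: 32.45
ee_pos: [0.5158, -0.0371, 0.0095]
tool_rot: [0.567, -0.426, -0.566, -0.42]
force: [2.8, -2.8, -1.9]
gripper_width: 0.022
[ 2.8  -2.81 -1.9 ] [-0.3761575  -0.7598016   0.17995617]
turned 41.043983929763584
TCP angle turned 41.38587110760544 r 0.08832798791053911
radial,tangential(cw+) -0.5926817640589473 -3.9213278805053067
1 [0.0005 0.0015]
2 [0.001  0.0029]
3 [0.0014 0.0044]
4 [0.0019 0.0059]
5 [0.0023 0.0074]
6 [0.0026 0.0089]
8 [0.0033 0.0119]
```

```bash
python3 -m crank '[[0.1,[0,0.0003,0.0008],0.5],[0.1,[0,0.0005,0.0015],1],[0.1,[0,0.001,0.0029],2],[0.1,[0,0.0012,0.0037],2.5],[0.1,[0,0.0014,0.0044],3],[0.1,[0,0.0016,0.0052],3.5],[0.1,[0,0.0019,0.0059],4],[0.1,[0,0.0019,0.0059],4]]'; python3 sw.py
```

```text
time_s: 33.45
ee_pos: [0.5123, -0.0319, 0.0095]
tool_rot: [0.552, -0.446, -0.551, -0.439]
force: [4.0, -2.3, -1.7]
gripper_width: 0.0217
[ 4.02 -2.26 -1.66] [-0.40211285 -0.87694273  0.07222081]
turned 45.05597511866736
TCP angle turned 45.4380131002561 r 0.08824610820388624
radial,tangential(cw+) -2.1926773320157804 -4.054519524838727
1 [0.0006 0.0014]
2 [0.001  0.0029]
3 [0.0015 0.0044]
4 [0.0019 0.0059]
5 [0.0023 0.0073]
6 [0.0027 0.0088]
8 [0.0034 0.0118]
```

```bash
python3 -m crank '[[0.1,[0,0.0003,0.0008],0.5],[0.1,[0,0.0006,0.0014],1],[0.1,[0,0.001,0.0029],2],[0.1,[0,0.0012,0.0037],2.5],[0.1,[0,0.0015,0.0044],3],[0.1,[0,0.0017,0.0052],3.5],[0.1,[0,0.0019,0.0059],4],[0.1,[0,0.0019,0.0059],4]]'; python3 sw.py; python3 - <<'E'
from h import *
T,p=snap("wrist","w7.png"); q,_=bot.get_image("top"); cv2.imwrite("pics/top7.png",q)
c=q[130:290,190:350]; cv2.imwrite("pics/v7.png",np.hstack([cv2.resize(c,(450,450),interpolation=cv2.INTER_CUBIC),cv2.resize(p[:,:],(350,262)) if 0 else cv2.resize(p[150:420,150:420],(350,450))]))
E
```

```text
time_s: 34.45
ee_pos: [0.509, -0.0268, 0.0095]
tool_rot: [0.536, -0.465, -0.535, -0.458]
force: [4.2, -4.1, -1.6]
gripper_width: 0.0218
[ 4.22 -4.06 -1.57] [-0.72061197 -0.764655    0.07644304]
turned 49.0834663347608
TCP angle turned 49.38592585220452 r 0.0885223546897954
radial,tangential(cw+) -1.787954127784388 -5.573918724165209
1 [0.0003 0.0015]
2 [0.0008 0.003 ]
3 [0.0012 0.0045]
4 [0.0017 0.0059]
5 [0.0021 0.0074]
6 [0.0025 0.0089]
8 [0.0032 0.0119]
```

View pics/v7.png

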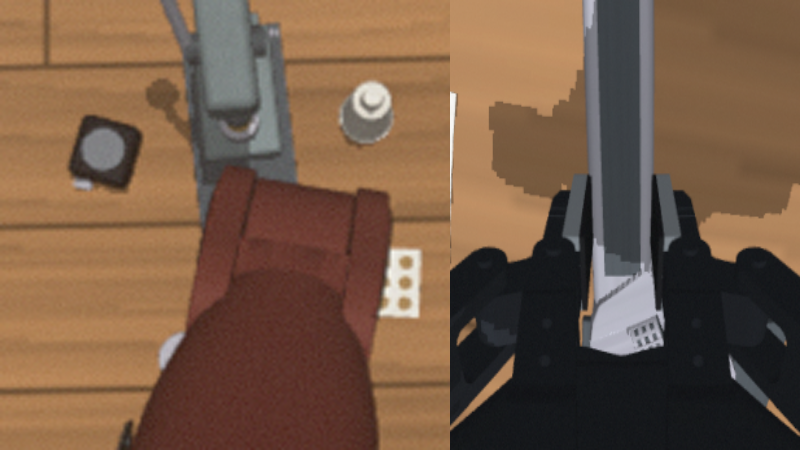

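```bash
python3 -m crank '[[0.1,[0,0.0002,0.0008],0.5],[0.1,[0,0.0003,0.0015],1],[0.1,[0,0.0006,0.0022],1.5],[0.1,[0,0.0008,0.003],2],[0.1,[0,0.001,0.0037],2.5],[0.1,[0,0.0012,0.0045],3],[0.1,[0,0.0012,0.0045],3],[0.1,[0,0.0012,0.0045],3]]'; python3 sw.py
```

```text
time_s: 35.55
ee_pos: [0.5071, -0.0225, 0.0094]
tool_rot: [0.524, -0.479, -0.523, -0.472]
force: [2.2, -4.1, -0.9]
gripper_width: 0.0214
[ 2.21 -4.14 -0.93] [-0.62649687 -0.50376331 -0.02241731]
turned 52.07278473239754
TCP angle turned 52.47270093854202 r 0.08826703461406836
radial,tangential(cw+) -0.2323209106274213 -4.685177249061685
1 [0.0005 0.0014]
2 [0.001  0.0029]
3 [0.0015 0.0044]
4 [0.0019 0.0059]
5 [0.0023 0.0073]
6 [0.0027 0.0088]
8 [0.0034 0.0118]
```

```bash
python3 -m crank '[[0.1,[0,0.0003,0.0007],0.5],[0.1,[0,0.0005,0.0014],1],[0.1,[0,0.0008,0.0022],1.5],[0.1,[0,0.001,0.0029],2],[0.1,[0,0.0012,0.0037],2.5],[0.1,[0,0.0015,0.0044],3],[0.1,[0,0.0015,0.0044],3],[0.1,[0,0.0015,0.0044],3]]'; python3 sw.py | head -5
```

```text
time_s: 36.55
ee_pos: [0.5052, -0.0182, 0.0094]
tool_rot: [0.511, -0.492, -0.51, -0.486]
force: [4.0, -2.1, -1.0]
gripper_width: 0.0219
[ 3.99 -2.08 -0.98] [-0.53142793 -0.86310747 -0.11728401]
turned 55.076373479877105
TCP angle turned 55.5136620155577 r 0.08824787187013995
radial,tangential(cw+) -2.904215745445919 -3.4316943985306287
1 [0.0006 0.0014]
```

```bash
python3 -m crank '[[0.4,[0,0,0],0],[0.4,[0,0,0],0],[0.4,[-0.03,0,0],0],[0.4,[-0.09,0,0],0],[0.4,[-0.15,0,0],0],[0.4,[-0.19,0,0],0],[0.4,[-0.19,0,0],0],[0.4,[-0.19,0,0],0]]' && python3 - <<'E'
from h import *
T,p=snap("wrist","w8.png"); print(T.round(4)[:,3], np.degrees(np.arctan2(T[1,1],T[0,1]))%360)
N=np.array([.5869,.0152]); a=23.; ex=np.array([np.cos(np.radians(a)),np.sin(np.radians(a))]); ey=np.array([-ex[1],ex[0]])
rect(p,T,N-.0145*ey,25,(-55,35),(-20,50),.019,6,"fit8.png")
th=2.5; O=T[:2,3]
c=rect(p,T,O,th,(-120,60),(-30,30),.013,3,"hand8.png")
cv2.imwrite("pics/v8.png",np.vstack([cv2.imread("pics/fit8.png"),c[:,:540]]))
E
```

```text
time_s: 37.55
ee_pos: [0.5054, -0.0164, 0.1987]
tool_rot: [0.511, -0.492, -0.511, -0.486]
force: [0.5, -0.3, -0.2]
gripper_width: 0.0342
[ 0.5054 -0.0164  0.1987  1.    ] 182.50523433626256
```

View pics/v8.png

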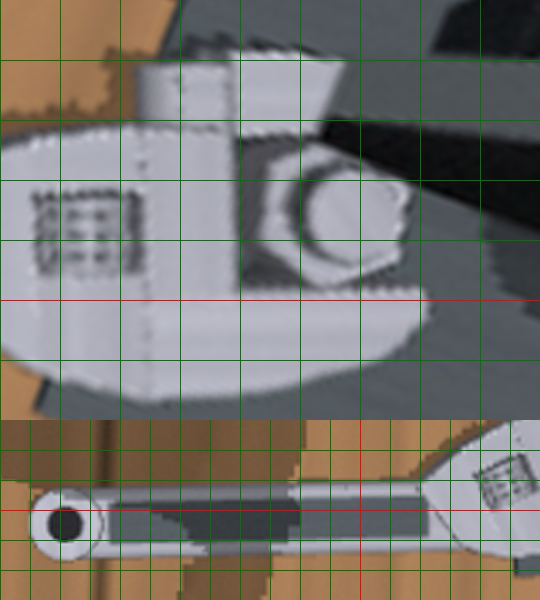

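```bash
cat > hx.py <<'E'
from h import *
def hexang(fn,N=np.array([.5869,.0152])):
    T=np.load("pics/"+fn[:-4]+".npz")["T"]; p=cv2.imread("pics/"+fn)
    g=np.linspace(-.017,.017,171); M=np.array([[proj("wrist",np.array([N[0]-r,N[1]-c,.019]),T) for c in g] for r in g]).astype(np.float32)
    q=cv2.cvtColor(cv2.remap(p,M[...,0],M[...,1],cv2.INTER_CUBIC),cv2.COLOR_BGR2GRAY); return q,g
if __name__=="__main__":
  for fn in ("w4.png","w6.png","w8.png"):
    q,g=hexang(fn); b=cv2.GaussianBlur(q,(0,0),2).astype(float); gx=cv2.Sobel(b,6,1,0); gy=cv2.Sobel(b,6,0,1)
    # world gradient: x=-row, y=-col
    ang=np.arctan2(-gx,-gy); mag=np.hypot(gx,gy); best=[]
    for cx in np.arange(-2,2.1,.5)*1e-3:
      for cy in np.arange(-2,2.1,.5)*1e-3:
        X,Y=np.meshgrid(-g-cx,-g-cy,indexing="ij"); r=np.hypot(X,Y); ph=np.arctan2(Y,X)
        for a in range(0,60,2):
          d=(np.degrees(ph)-a+30)%60-30; ap=r*np.cos(np.radians(d)) # distance along nearest flat normal
          w=np.abs(ap-.0117)<.0007; n=np.radians(a+60*np.round((np.degrees(ph)-a)/60))
          s=(mag*(-np.cos(ang-n)))[w].mean(); best.append((s,a,cx*1e3,cy*1e3))
    best.sort(reverse=True); print(fn,[tuple(np.round(b,1)) for b in best[:4]]); 
    for a in range(0,60,6): print(a,round(max(b[0] for b in best if b[1]==a),1),end="; ")
    print()
  a=[cv2.resize(hexang(f)[0],(390,390),interpolation=cv2.INTER_CUBIC) for f in ("w6.png","w8.png")]; cv2.imwrite("pics/nuts.png",np.hstack(a))
E
python3 hx.py
```

```text
w4.png [(np.float64(22.0), np.float64(48.0), np.float64(1.0), np.float64(-0.5)), (np.float64(21.8), np.float64(50.0), np.float64(1.0), np.float64(-0.5)), (np.float64(21.5), np.float64(46.0), np.float64(1.0), np.float64(-0.5)), (np.float64(20.9), np.float64(48.0), np.float64(0.5), np.float64(-0.5))]
0 15.4; 6 11.9; 12 9.7; 18 8.7; 24 9.7; 30 11.4; 36 14.9; 42 19.1; 48 22.0; 54 19.4; 
w6.png [(np.float64(45.1), np.float64(48.0), np.float64(0.5), np.float64(-0.5)), (np.float64(44.9), np.float64(46.0), np.float64(0.5), np.float64(-0.5)), (np.float64(44.5), np.float64(44.0), np.float64(0.5), np.float64(-0.5)), (np.float64(44.2), np.float64(46.0), np.float64(1.0), np.float64(-0.5))]
0 34.1; 6 30.1; 12 29.0; 18 29.0; 24 30.5; 30 33.5; 36 37.8; 42 43.1; 48 45.1; 54 39.8; 
w8.png [(np.float64(55.3), np.float64(16.0), np.float64(0.0), np.float64(0.5)), (np.float64(55.3), np.float64(14.0), np.float64(0.0), np.float64(0.5)), (np.float64(54.3), np.float64(18.0), np.float64(0.0), np.float64(0.5)), (np.float64(54.2), np.float64(16.0), np.float64(0.0), np.float64(0.0))]
0 38.6; 6 46.6; 12 54.0; 18 54.3; 24 45.6; 30 34.6; 36 28.7; 42 25.9; 48 26.6; 54 31.8;
```

View pics/nuts.png

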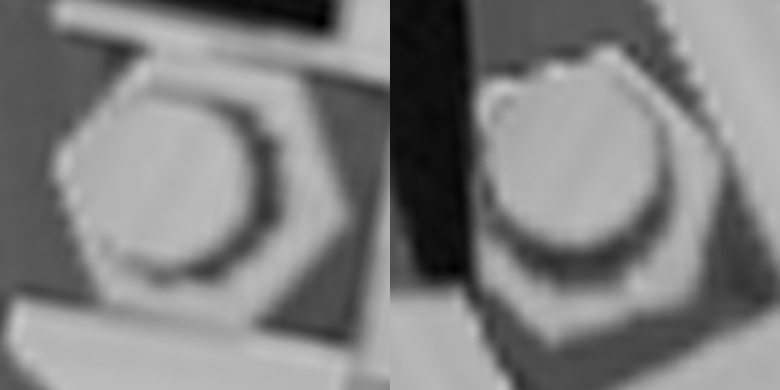

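```bash
python3 - <<'E'
from h import *
T=np.load("pics/w2.npz")["T"]; p=cv2.imread("pics/w2.png"); hsv=cv2.cvtColor(p,cv2.COLOR_BGR2HSV)
def edge(im,Tq,name,a,b,z,horizontal):
    # along segment a->b (px orig) search perpendicular for strongest saturation step
    sat=cv2.GaussianBlur(cv2.cvtColor(im,cv2.COLOR_BGR2HSV)[...,1],(3,3),0).astype(float); a,b=np.array(a,float),np.array(b,float); d=(b-a)/np.linalg.norm(b-a); n=np.array([-d[1],d[0]]); P=[]
    for t in np.linspace(.06,.94,30):
        c=a+t*(b-a); o=np.arange(-6,6.1,.25); v=[cv2.getRectSubPix(sat.astype(np.float32),(1,1),tuple((c+k*n).astype(float)))[0,0] for k in o]
        g=np.abs(np.gradient(np.convolve(v,np.ones(5)/5,"same")))[4:-4]; k=o[4:-4][g.argmax()]; P.append(onz(name,c+k*n,z,Tq)[:2])
    P=np.array(P)
    for _ in range(3):
        m=P.mean(0); u=np.linalg.svd(P-m)[2][0]; r=np.abs((P-m)@[-u[1],u[0]]); P=P[r<=max(.0008,np.median(r)*2)]
    return np.degrees(np.arctan2(u[1],u[0]))%180,len(P)
s=.7
print("front edge, w2",edge(p,T,"wrist",(238*s,308*s),(335*s,330*s),.004,1))
print("side edge, w2",edge(p,T,"wrist",(235*s,312*s),(223*s,420*s),.004,1))
t=cv2.imread("pics/top0.png")
print("front edge, top",edge(t,None,"top",(378*s,312*s),(425*s,306*s),.004,1))
print("right side, top",edge(t,None,"top",(425*s,303*s),(417*s,250*s),.004,1))
E
```

```text
front edge, w2 (np.float64(95.49700074950917), 30)
side edge, w2 (np.float64(5.644741071042025), 30)
front edge, top (np.float64(95.47290514868331), 30)
right side, top (np.float64(5.5505422538248395), 30)
```

```bash
python3 -c "
from h import *
goto([.5134,-.0190,.0085],183.4)"
```

```text
cur [ 0.5051 -0.0164  0.1982] psi -177.5 -> shift [ 0.1896 -0.0096 -0.0017] yaw -0.9
```

```bash
python3 -m crank '[[0.5,[0.05,-0.005,-0.0017],-0.9],[0.5,[0.1,-0.0096,-0.0017],-0.9],[0.5,[0.145,-0.0096,-0.0017],-0.9],[0.5,[0.172,-0.0096,-0.0017],-0.9],[0.5,[0.183,-0.0096,-0.0017],-0.9],[0.5,[0.188,-0.0096,-0.0017],-0.9],[0.5,[0.1896,-0.0096,-0.0017],-0.9],[0.5,[0.1896,-0.0096,-0.0017],-0.9]]' && python3 -m crank '[[0.1,[0,0,0],0],[0.1,[0,0,0],0],[0.1,[0,0,0],0],[0.1,[0,0,0],0],[0.1,[-0.008,0,0],0],[0.1,[-0.02,0,0],0],[0.1,[-0.035,0,0],0],[0.1,[-0.05,0,0],0]]' 80; python3 - <<'E'
from h import *
T,p=snap("wrist","w9.png"); print(bot.state()["force"])
# handle position in the tool: tail bright blob extents near tail
g=cv2.cvtColor(p,cv2.COLOR_BGR2GRAY); c=cv2.HoughCircles(cv2.GaussianBlur(g,(3,3),0)[:120,200:360],cv2.HOUGH_GRADIENT,1,30,param1=120,param2=15,minRadius=8,maxRadius=40); print(c)
h=cv2.cvtColor(p,cv2.COLOR_BGR2HSV)
for v in (100,140,180,220):
    m=np.where((h[v,220:345,1]<60)&(h[v,220:345,2]>60))[0]+220; z=T[2,3]+.0072
    print(v,[shift(T,onz("wrist",(u,v),z,T)).round(4)[1:].tolist() for u in (m.min(),m.max())] if len(m) else None)
E
```

```text
time_s: 38.6
ee_pos: [0.514, -0.0191, 0.0092]
tool_rot: [0.515, -0.488, -0.514, -0.482]
force: [0.3, 0.6, -0.2]
gripper_width: 0.0426
time_s: 39.6
ee_pos: [0.5156, -0.0185, 0.0597]
tool_rot: [0.515, -0.488, -0.514, -0.482]
force: [6.4, 0.8, -12.1]
gripper_width: 0.02
[-2.04370343 -1.84186066 -2.76100159]
[[[95.5 36.5 19.6]]]
100 [[0.0815, -0.0115], [0.0816, 0.0174]]
140 [[0.0646, -0.0112], [0.0647, 0.016]]
180 [[0.0474, -0.0111], [0.0475, 0.0146]]
220 [[0.0293, -0.0111], [0.0294, 0.0134]]
```

```bash
python3 - <<'E'
from h import *
for fn in ("w2.png","w9.png"):
    p=cv2.imread("pics/"+fn); h=cv2.cvtColor(p,cv2.COLOR_BGR2HSV); print(fn)
    for v in (20,37,60,100,140,180,220):
        r=h[v]; m=(r[:,1]<60)&(r[:,2]>60); d=np.flatnonzero(np.diff(np.r_[0,m,0])); print(v,[(a,b-1) for a,b in zip(d[::2],d[1::2]) if b-a>3 and 180<a<380])
E
```

```text
w2.png
20 [(np.int64(260), np.int64(304))]
37 [(np.int64(253), np.int64(267)), (np.int64(297), np.int64(311))]
60 [(np.int64(254), np.int64(310))]
100 [(np.int64(254), np.int64(310)), (np.int64(330), np.int64(388))]
140 [(np.int64(255), np.int64(309)), (np.int64(319), np.int64(404))]
180 [(np.int64(255), np.int64(309))]
220 [(np.int64(257), np.int64(308))]
w9.png
20 [(np.int64(254), np.int64(285)), (np.int64(305), np.int64(330))]
37 [(np.int64(252), np.int64(274)), (np.int64(316), np.int64(333))]
60 [(np.int64(254), np.int64(328))]
100 [(np.int64(254), np.int64(324))]
140 [(np.int64(255), np.int64(288)), (np.int64(290), np.int64(299)), (np.int64(301), np.int64(320))]
180 [(np.int64(256), np.int64(277)), (np.int64(279), np.int64(316))]
220 [(np.int64(257), np.int64(295)), (np.int64(297), np.int64(312))]
```

```bash
python3 -m crank '[[0.1,[-0.03,0,0],0],[0.1,[-0.07,0,0],0],[0.1,[-0.1,0,0],0],[0.1,[-0.1,0,0],0],[0.1,[-0.1,0,0],0],[0.1,[-0.1,0,0],0],[0.1,[-0.1,0,0],0],[0.1,[-0.1,0,0],0]]' && python3 - <<'E'
from h import *
T,p=snap("wrist","w10.png"); s=bot.state(); print(s["force"],s["moment"]); goto([.4686,.3605,.13],186)
h=cv2.cvtColor(p,cv2.COLOR_BGR2HSV)
for v in (20,37,60,100,140,180,220):
    r=h[v]; m=(r[:,1]<60)&(r[:,2]>60); d=np.flatnonzero(np.diff(np.r_[0,m,0])); print(v,[(int(a),int(b-1)) for a,b in zip(d[::2],d[1::2]) if b-a>3 and 180<a<380])
d=np.load("pics/w10.npz")["d"]; ax=-(T@CAL("wrist")["T_tool_cam"])[:3,2]
for v in (60,100,140,180,220): 
    o,r=ray("wrist",(262,v),T); print(v,shift(T,o+r*d[v,262]/(r@ax)).round(4))
E
```

```text
time_s: 40.65
ee_pos: [0.5154, -0.0181, 0.1608]
tool_rot: [0.515, -0.488, -0.514, -0.482]
force: [0.1, -0.0, -2.9]
gripper_width: 0.0197
[-0.33539989  0.56445897 -3.87715652] [-0.02050191  0.02793626 -0.03846459]
cur [ 0.5155 -0.0181  0.1609] psi -176.6 -> shift [0.0281 0.0242 0.381 ] yaw -2.6
20 [(255, 276), (304, 323)]
37 [(254, 273), (307, 325)]
60 [(255, 320)]
100 [(255, 318)]
140 [(255, 316), (365, 435)]
180 [(256, 313)]
220 [(257, 310)]
60 [-0.0285  0.0949 -0.0068]
100 [-0.0253  0.0808 -0.0071]
140 [-0.0217  0.0659 -0.0074]
180 [-0.0178  0.0498 -0.0078]
220 [-0.0127  0.0313 -0.0085]
```

```bash
python3 -m crank '[[0.1,[0,0.003,0.04],0],[0.1,[0,0.006,0.095],-0.5],[0.1,[0,0.01,0.15],-1],[0.1,[0,0.014,0.205],-1.5],[0.1,[0,0.018,0.26],-2],[0.1,[0.01,0.021,0.315],-2.5],[0.1,[0.028,0.024,0.365],-2.6],[0.1,[0.028,0.0242,0.381],-2.6]]' && python3 -c "
from h import *
goto([.4686,.3605,.033],186)"
```

```text
time_s: 41.7
ee_pos: [0.4669, 0.3626, 0.1284]
tool_rot: [0.527, -0.476, -0.526, -0.468]
force: [-0.5, -1.1, -4.2]
gripper_width: 0.0198
cur [0.4669 0.3626 0.1284] psi -173.8 -> shift [ 0.0954 -0.0022 -0.0015] yaw 0.2
```

```bash
python3 -m crank '[[0.1,[0.04,-0.0022,-0.0015],0],[0.1,[0.07,-0.0022,-0.0015],0],[0.1,[0.085,-0.0022,-0.0015],0],[0.1,[0.092,-0.0022,-0.0015],0],[0.1,[0.095,-0.0022,-0.0015],0],[0.1,[0.095,-0.0022,-0.0015],0],[0.1,[0.095,-0.0022,-0.0015],0],[0.1,[0.095,-0.0022,-0.0015],0]]' 20 && python3 -m crank '[[0.1,[0.004,0,0],0],[0.1,[0.008,0,0],0],[0.1,[0.011,0,0],0],[0.1,[0.014,0,0],0],[0.1,[0.017,0,0],0],[0.1,[0.02,0,0],0],[0.1,[0.022,0,0],0],[0.1,[0.0225,0,0],0]]'
```

```text
time_s: 42.7
ee_pos: [0.469, 0.3607, 0.034]
tool_rot: [0.527, -0.476, -0.526, -0.469]
force: [0.8, -0.9, -1.5]
gripper_width: 0.0197
time_s: 43.7
ee_pos: [0.4686, 0.3604, 0.012]
tool_rot: [0.527, -0.476, -0.526, -0.469]
force: [-7.9, -5.9, 14.1]
gripper_width: 0.0197
```

```bash
python3 -m crank '[[0.45,[0,0,0],0],[0.45,[0,0,0],0],[0.45,[0,0,0],0],[0.45,[-0.03,0,0],0],[0.45,[-0.09,0.004,0],0],[0.45,[-0.15,0.008,0],0],[0.45,[-0.187,0.008,0],0],[0.45,[-0.187,0.008,0],0]]' && cat > meas.py <<'E'
from h import *
import sys
fn=sys.argv[1]; T,p=snap("wrist",fn); z=np.load("pics/"+fn[:-4]+".npz"); d=z["d"]; ax=-(T@CAL("wrist")["T_tool_cam"])[:3,2]; print(T[:3,3].round(4))
h=cv2.cvtColor(p,cv2.COLOR_BGR2HSV); m=((h[...,1]<70)&(h[...,2]>60)).astype(np.uint8)
n,l,s,c=cv2.connectedComponentsWithStats(m); 
for i in range(1,n):
    if s[i][4]>2500: print(i,s[i],c[i].round())
i=int(sys.argv[2]) if len(sys.argv)>2 else l[60:200,265:300].max()
cand=[k for k in range(1,n) if s[k][4]>2500 and s[k][3]>120 and 200<c[k][0]<360]; i=cand[0]; print("wrench",s[i])
ys,xs=np.where(l==i); P=np.array([onz("wrist",(x,y),.0165,T)[:2] for x,y in zip(xs,ys)])
mn=P[:,0].min(); b=[]
for x in np.arange(mn+.035,mn+.125,.005):
    yy=P[np.abs(P[:,0]-x)<.0025,1]; b.append((x,(yy.min()+yy.max())/2,np.ptp(yy)))
b=np.array(b); f=np.polyfit(b[:,0],b[:,1],1); th=np.arctan(f[0]); u=np.array([np.cos(th),np.sin(th)]); v=np.array([-u[1],u[0]]); o=np.array([mn,np.polyval(f,mn)])
O=o+u*.110; q=(P-O)@np.c_[u,v]; print("heading",np.degrees(th).round(2),"O",O.round(4),"widths",b[::5,2].round(4),"extent",q.min(0).round(4),q.max(0).round(4))
for x in (-.095,-.06,-.02,.02,.045,.06,.095):
    w=O+u*x+(v*.004 if x<.03 and x>-.09 else v*.01 if x<.09 and x>0 else v*.008); a=proj("wrist",np.array([*w,.0165]),T); k=tuple(np.round(a).astype(int)); oo,r=ray("wrist",k,T); print(x,"z",(oo+r*d[k[1],k[0]]/(r@ax))[2].round(4),end="; ")
print()
# jaw opening: profile along face y at face x 10,12
F=O+u*.0879+v*.0167; a=th+np.radians(22.5); ex=np.array([np.cos(a),np.sin(a)]); ey=np.array([-ex[1],ex[0]]); g=cv2.cvtColor(p,cv2.COLOR_BGR2GRAY).astype(np.float32)
for X in (-8,-4,0,4,8,11):
    y=np.arange(-10,40,.25); pr=[cv2.getRectSubPix(g,(1,1),tuple(map(float,proj("wrist",np.array([*(F+X*1e-3*ex+k*1e-3*ey),.018]),T))))[0,0] for k in y]
    pr=np.array(pr); G=np.gradient(np.convolve(pr,np.ones(3)/3,"same"))[2:-2]; yy=y[2:-2]; A=yy[G.argmin()]; B=yy[np.where(yy>A+10,G,-99).argmax()]; print("face x",X,"fixed",A,"mov",B,"open",B-A)
E
python3 meas.py w11.png
```

```text
time_s: 44.7
ee_pos: [0.4636, 0.3622, 0.2023]
tool_rot: [0.527, -0.474, -0.525, -0.471]
force: [-0.4, -0.2, -0.8]
gripper_width: 0.0388
[0.4636 0.3622 0.2023]
3 [ 470    0   90  107 7929] [519.  46.]
10 [ 267   74   84  229 6159] [291. 190.]
24 [ 469  185   91   64 4452] [516. 218.]
37 [   0  225   91  195 8332] [ 43. 318.]
51 [ 440  269  120  151 9117] [512. 332.]
wrench [ 267   74   84  229 6159]
heading 6.57 O [0.4591 0.3593] widths [0.0245 0.0246 0.0239 0.0244] extent [-0.1097 -0.0141] [0.1486 0.0819]
-0.095 z 0.0187; -0.06 z 0.0159; -0.02 z 0.0158; 0.02 z 0.0143; 0.045 z 0.0182; 0.06 z 0.0183; 0.095 z 0.0179; 
face x -8 fixed 39.25 mov -9.5 open -48.75
face x -4 fixed 39.0 mov -9.5 open -48.5
face x 0 fixed 37.5 mov -9.5 open -47.0
face x 4 fixed 37.25 mov -9.5 open -46.75
face x 8 fixed 36.0 mov -9.5 open -45.5
face x 11 fixed -0.25 mov 25.25 open 25.5
```

```bash
python3 - <<'E'
from h import *
def op(fn,O,thd,z=.018):
    T=np.load("pics/"+fn[:-4]+".npz")["T"]; g=cv2.cvtColor(cv2.imread("pics/"+fn),cv2.COLOR_BGR2GRAY).astype(np.float32)
    th=np.radians(thd); u=np.array([np.cos(th),np.sin(th)]); v=np.array([-u[1],u[0]]); F=O+u*.0879+v*.0167; a=th+np.radians(22.5); ex=np.array([np.cos(a),np.sin(a)]); ey=np.array([-ex[1],ex[0]])
    for X in (-12,-8,-4,0,4,8,11):
        y=np.arange(-6,40,.25); pr=np.array([cv2.getRectSubPix(g,(1,1),tuple(map(float,proj("wrist",np.array([*(F+X*1e-3*ex+k*1e-3*ey),z]),T))))[0,0] for k in y]); pr=np.convolve(pr,np.ones(3)/3,"same"); G=np.gradient(pr)
        A=y[np.where((y>-4)&(y<6),G,99).argmin()]; B=y[np.where((y>20)&(y<34),G,-99).argmax()]; print(X,A,B,B-A,"max grads",G[np.where((y>-4)&(y<6),G,99).argmin()].round(),G[np.where((y>20)&(y<34),G,-99).argmax()].round())
print("initial w1"); op("w1.png",np.array([.459,.3592]),4.39)
print("now w11"); op("w11.png",np.array([.4591,.3593]),6.57)
print("after rolling w6"); op("w6.png",np.array([.60113,.01229])-np.array([[np.cos(np.radians(57.6)),-np.sin(np.radians(57.6))],[np.sin(np.radians(57.6)),np.cos(np.radians(57.6))]])@[.0879,.0167],57.6,.019)
# nut now? wrist view w10 sees nut?
T=np.load("pics/w10.npz")["T"]; print("nut px in w10",proj("wrist",np.array([.5869,.0152,.019]),T))
T=np.load("pics/w11.npz")["T"]; print("nut px in w11",proj("wrist",np.array([.5869,.0152,.019]),T))
E
```

```text
initial w1
-12 0.0 30.0 30.0 max grads -16.0 34.0
-8 0.5 30.0 29.5 max grads -18.0 28.0
-4 0.5 30.0 29.5 max grads -17.0 26.0
0 0.25 30.0 29.75 max grads -16.0 23.0
4 0.25 30.5 30.25 max grads -16.0 29.0
8 0.25 30.5 30.25 max grads -16.0 35.0
11 0.75 30.5 29.75 max grads -17.0 30.0
now w11
-12 0.5 25.5 25.0 max grads -17.0 36.0
-8 0.25 25.5 25.25 max grads -16.0 24.0
-4 0.5 25.5 25.0 max grads -15.0 27.0
0 0.5 25.5 25.0 max grads -16.0 31.0
4 0.0 25.5 25.5 max grads -17.0 33.0
8 -0.25 25.5 25.75 max grads -14.0 25.0
11 -0.25 25.25 25.5 max grads -15.0 15.0
after rolling w6
-12 2.0 25.25 23.25 max grads -19.0 20.0
-8 2.0 25.25 23.25 max grads -14.0 16.0
-4 5.75 20.25 14.5 max grads -6.0 7.0
0 5.75 21.75 16.0 max grads -8.0 9.0
4 4.75 22.75 18.0 max grads -5.0 7.0
8 2.25 26.0 23.75 max grads -16.0 12.0
11 2.25 26.0 23.75 max grads -16.0 16.0
nut px in w10 [312.46787447 269.20382528]
nut px in w11 [ 29.63824959 249.6452615 ]
```

```bash
python3 -c "
from h import *
goto([.50,.035,.20],182)"
```

```text
cur [0.4626 0.3617 0.2002] psi -173.8 -> shift [ 0.0024 -0.002  -0.3288] yaw 4.2
```

```bash
python3 -m crank '[[0,[0,0,-0.05],1],[0,[0,0,-0.11],2],[0,[0,0,-0.17],3],[0,[0,0,-0.23],4.2],[0,[0,-0.002,-0.29],4.2],[0,[0,-0.002,-0.32],4.2],[0,[0,-0.002,-0.329],4.2],[0,[0,-0.002,-0.329],4.2]]' && python3 - <<'E'
from h import *
import re
snap("wrist","w12.png")
src=open("hx.py").read().replace('("w4.png","w6.png","w8.png")','("w12.png",)').split("  a=[cv2")[0]; exec(src)
p=cv2.imread("pics/w12.png"); T=np.load("pics/w12.npz")["T"]; print(proj("wrist",np.array([.5869,.0152,.019]),T), T[:3,3])
# finer angle + refit
q,g=hexang("w12.png"); b=cv2.GaussianBlur(q,(0,0),1.5).astype(float); gx=cv2.Sobel(b,6,1,0); gy=cv2.Sobel(b,6,0,1); ang=np.arctan2(-gx,-gy); mag=np.hypot(gx,gy); R_=[]
for cx in np.arange(-2.5,2.6,.5)*1e-3:
  for cy in np.arange(-2.5,2.6,.5)*1e-3:
    X,Y=np.meshgrid(-g-cx,-g-cy,indexing="ij"); r=np.hypot(X,Y); ph=np.degrees(np.arctan2(Y,X))
    for a in np.arange(0,60,1):
      k=np.round((ph-a)/60); dd=ph-a-60*k; w=np.abs(r*np.cos(np.radians(dd))-.0117)<.0005; R_.append(((mag*-np.cos(ang-np.radians(a+60*k)))[w].mean(),a,cx*1e3,cy*1e3))
R_.sort(reverse=True); print([tuple(np.round(x,1).tolist()) for x in R_[:6]])
E
```

```text
time_s: 45.75
ee_pos: [0.4996, 0.0349, 0.2016]
tool_rot: [0.509, -0.494, -0.508, -0.488]
force: [0.4, -0.0, 0.1]
gripper_width: -0.0001
w12.png [(np.float64(27.7), np.float64(16.0), np.float64(0.0), np.float64(0.5)), (np.float64(27.6), np.float64(18.0), np.float64(0.0), np.float64(0.5)), (np.float64(26.9), np.float64(14.0), np.float64(0.0), np.float64(0.5)), (np.float64(26.9), np.float64(20.0), np.float64(0.0), np.float64(0.5))]
0 17.0; 6 20.7; 12 25.5; 18 27.6; 24 24.4; 30 20.2; 36 15.9; 42 14.2; 48 14.6; 54 15.5; 
[262.76971381 262.80833907] [0.4996002  0.03491648 0.20157927]
[(30.8, 17.0, 0.0, 0.5), (30.7, 16.0, 0.0, 0.5), (30.5, 18.0, 0.0, 0.5), (30.5, 15.0, 0.0, 0.5), (30.1, 19.0, 0.0, 0.5), (29.7, 14.0, 0.0, 0.5)]
```

```bash
python3 -c "
from h import *
import numpy as np
e=np.array([np.cos(np.radians(29.07)),np.sin(np.radians(29.07))]); w=np.array([.5047,.3752])-.005*e
goto([*w,.06],209.07)"
```

```text
cur [0.4996 0.0355 0.2018] psi -178.0 -> shift [ 0.1395 -0.0132  0.3379] yaw -27.1
```

```bash
python3 -m crank '[[0,[0,-0.002,0.05],-4],[0,[0,-0.005,0.11],-9],[0,[0,-0.008,0.17],-14],[0,[0,-0.01,0.23],-20],[0,[0.02,-0.012,0.29],-25],[0,[0.06,-0.0132,0.328],-27.1],[0,[0.11,-0.0132,0.3379],-27.1],[0,[0.139,-0.0132,0.3379],-27.1]]'; python3 -c "
from h import *
e=np.array([np.cos(np.radians(29.07)),np.sin(np.radians(29.07))]); w=np.array([.5047,.3752])-.005*e
goto([*w,.0225],209.07)"
```

```text
time_s: 46.8
ee_pos: [0.4974, 0.3747, 0.0573]
tool_rot: [-0.609, 0.361, 0.611, 0.353]
force: [0.3, -0.7, 0.5]
gripper_width: 0.0002
cur [0.4974 0.3747 0.0573] psi -150.7 -> shift [ 0.0348 -0.002  -0.003 ] yaw 0.2
```

```bash
python3 -m crank '[[0,[0.01,-0.002,-0.003],0],[0,[0.02,-0.002,-0.003],0],[0,[0.028,-0.002,-0.003],0],[0,[0.032,-0.002,-0.003],0],[0,[0.0345,-0.002,-0.003],0],[0,[0.0355,-0.002,-0.003],0],[0,[0.036,-0.002,-0.003],0],[0,[0.036,-0.002,-0.003],0]]'; python3 -c "
from h import *
print(bot.state()['force']); goto([.5003,.3728,.0195],209.07)"
```

```text
time_s: 47.8
ee_pos: [0.5004, 0.3728, 0.0215]
tool_rot: [-0.609, 0.361, 0.611, 0.353]
force: [-0.4, -0.9, -0.0]
gripper_width: -0.0
[-0.43602535 -0.91170781 -0.00145784]
cur [0.5004 0.3728 0.0215] psi -150.7 -> shift [0.002  0.0001 0.0001] yaw 0.2
```

```bash
python3 -m crank '[[0,[0.0006,0,0],0],[0,[0.001,0,0],0],[0,[0.0013,0,0],0],[0,[0.0016,0,0],0],[0,[0.0019,0,0],0],[0,[0.0021,0,0],0],[0,[0.0022,0,0],0],[0,[0.0022,0,0],0]]'
```

```text
time_s: 48.8
ee_pos: [0.5005, 0.3728, 0.0199]
tool_rot: [-0.609, 0.361, 0.611, 0.353]
force: [-2.5, -0.2, 7.8]
gripper_width: 0.0002
```

Contact at 7.8 N. Drag about 9 mm, then lift.

```bash
python3 -m crank '[[0,[0.0007,-0.001,0],0],[0,[0.0007,-0.003,0],0],[0,[0.0007,-0.005,0],0],[0,[0.0007,-0.007,0],0],[0,[0.0007,-0.009,0],0],[0,[0.0007,-0.0092,0],0],[0,[-0.005,-0.009,0],0],[0,[-0.04,-0.009,0],0]]'; python3 -c "
from h import *
goto([.4636,.3622,.2023],186)"
```

```text
time_s: 49.8
ee_pos: [0.507, 0.3765, 0.0583]
tool_rot: [-0.609, 0.362, 0.612, 0.352]
force: [0.8, 0.8, 1.3]
gripper_width: 0.0001
cur [0.507  0.3765 0.0583] psi -150.7 -> shift [-0.1434  0.047   0.0083] yaw 23.3
```

```bash
python3 -m crank '[[0.45,[-0.04,0.01,0],0],[0.45,[-0.09,0.025,0.004],8],[0.45,[-0.13,0.04,0.008],17],[0.45,[-0.1434,0.047,0.0083],23.3],[0.45,[-0.1434,0.047,0.0083],23.3],[0.45,[-0.1434,0.047,0.0083],23.3],[0.45,[-0.1434,0.047,0.0083],23.3],[0.45,[-0.1434,0.047,0.0083],23.3]]'; sed -i 's/A=yy\[G.argmin()\]; B=yy\[np.where(yy>A+10,G,-99).argmax()\]/A=yy[np.where((yy>-4)\&(yy<6),G,99).argmin()]; B=yy[np.where((yy>20)\&(yy<34),G,-99).argmax()]/' meas.py; python3 meas.py w13.png
```

```text
time_s: 50.8
ee_pos: [0.4635, 0.3621, 0.2015]
tool_rot: [-0.525, 0.479, 0.526, 0.467]
force: [0.5, 0.3, -0.2]
gripper_width: 0.0388
[0.4635 0.3621 0.2015]
1 [ 471    0   89  109 8017] [519.  47.]
15 [ 268   76   83  227 6180] [291. 192.]
29 [ 471  187   89   63 4395] [517. 220.]
39 [   0  227   90  193 8142] [ 43. 319.]
53 [ 442  273  118  147 8831] [513. 333.]
wrench [ 268   76   83  227 6180]
heading 6.7 O [0.4587 0.3594] widths [0.0242 0.0246 0.0239 0.0243] extent [-0.1097 -0.0151] [0.1451 0.0797]
-0.095 z 0.0198; -0.06 z 0.0149; -0.02 z 0.0162; 0.02 z 0.0146; 0.045 z 0.0197; 0.06 z 0.0184; 0.095 z 0.0186; 
face x -8 fixed 0.0 mov 24.25 open 24.25
face x -4 fixed 0.25 mov 24.25 open 24.0
face x 0 fixed 0.0 mov 24.0 open 24.0
face x 4 fixed -0.25 mov 24.0 open 24.25
face x 8 fixed -0.75 mov 24.5 open 25.25
face x 11 fixed -0.5 mov 31.75 open 32.25
```

```bash
python3 - <<'E'
from h import *
a=cv2.imread("pics/top0.png"); b,_=bot.get_image("top"); cv2.imwrite("pics/top_end.png",b)
d=cv2.GaussianBlur(cv2.absdiff(a,b),(5,5),0).max(2)
for n,(u,v,r) in {"jar":(365,368,22),"card":(472,330,20),"cone":(458,240,20),"tape":(324,262,25),"tin":(228,240,28),"yarn":(552,220,25),"driver blade":(246,325,8),"driver handle":(249,378,9),"nut":(398,295,9)}.items():
    u,v,r=[int(x*.7) for x in (u,v,r)]; w=d[v-r:v+r,u-r:u+r]; print(n,"changed frac",(w>35).mean().round(3))
bot.close_job()
E
```

```text
jar changed frac 0.0
card changed frac 0.0
cone changed frac 0.0
tape changed frac 0.0
tin changed frac 0.0
yarn changed frac 0.0
driver blade changed frac 0.0
driver handle changed frac 0.0
nut changed frac 0.0
the job is handed in; nothing more can be done
```

The nut is tight and the wrench is back on its mat, but the wrench slipped on the nut during tightening and opened its own jaw. The job was handed in at about 51 s.

**What I did:** I lowered the wrench over the nut and closed the jaws by rolling the worm until the drag rose, at an opening of about 24 mm. I then swung the handle clockwise and laid the wrench flat, worm side up, on the mat.

**Nut:** The last wrist picture puts its flats at about 17°. The stop, worked out from the press's measured yaw of 5.55°, should be at 16.85°, so it looks hard up. I felt no clear force rise when it reached the stop.

**What went wrong:**
- **Over-swing:** I swung the handle 55°, though the nut turned only about 31 to 33° before it stopped. The wrench slipped over the flats and forced its jaw open to about 25.3 mm (read once it was back on the mat).
- **Jammed when lifted:** The wrench caught on the nut at about 12 N and tipped head-down about 14° in the grip. I levelled it on the mat before letting go.
- **Jaws reset afterwards:** I rolled the worm about 9 mm more once the wrench was on the mat. The opening then read about 24.0 to 24.3 mm. This came after the tightening, not before it.

**Last checks:**
- **Wrench:** It lies flat, heading 6.7° against 4.4° at the start, and its position is within 1 mm of where it was. Two edge readings near the jaw tips (25 and 32 mm) disagreed with the opening; I put these down to the gripper being in view.
- **Other things:** The overhead picture shows no change in the jar, card, cone, tape measure, tin, yarn ball or screwdriver. That comparison is too coarse to show the nut's turn.

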